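# Close the rivet pots and put them away in the rack

## Robot

A 6-joint arm with a two-finger parallel gripper is mounted at the origin on the work surface. World frame = base frame: x ahead of the robot, y to its left, z up, the work surface at z = 0. Lengths are in m, angles in rad, forces in N, time in s.
With the tool pointing down it reaches from about 0.35 to 0.85 m from the base axis. Payload 8.1 kg.
Tool frame: the origin (TCP) lies on the centre line of the jaws, within the pads' length; the fingertips stand robot.tips_ahead ahead of it and the grasp point (between the pads) lies 6 mm ahead of it (robot.tips_ahead is the distance from the TCP to the fingertips, in m); z points along the fingers, y is the line along which they close (so a half turn about z gives the same grasp; the last joint's range is limited). The gripper opens to 93 mm and grips with 3 to 60 N. Pads are 15 mm wide; open, the fingers measure 128 mm over their backs; the gripper's body (75 mm by 188 mm) begins 65 mm behind the grasp point.
Start: joints at [1.094, 0.13, 1.488, -0, 1.523, -0.085], TCP at [0.229, 0.555, 0.244] pointing down, gripper open.
Joint ranges: [-2.96, 2.96], [-0.89, 2.26], [0.02, 2.5], [-1.34, 4.48], [0, 2.73], [-2.66, 2.66]. Speed limits (rad/s): [2.39, 2.39, 2.79, 3.14, 3.14, 3.14].

## Interface

Orientations are given as a rotation vector (axis times angle).
In Python, from plant import robot gives the robot as it stands.
- The arm moves only by the tool apply_moves, never from a script. Its arguments are lists of equal length, an entry for each row: "delta_pos": the shift along the tool's x, y, z in cm, a list of three; "twist": the turn about the tool's z in rad. A call has 1 to 8 rows; each row shifts and turns the commanded pose from where the row before left it, along the tool's axes as they then stand; what a row does not reach is not made up. A row lasts 1/8 s, in which the tool goes at most 62.5 mm and 10.7 degrees, less where a joint would pass 70% of its speed; a pose out of reach is approached as far as the arm can. A call with a gripper value outside its range is refused whole. "gripper" is the finger opening in cm, from 0 to 9.3, set as the call begins (left out, the last holds). The fingers move at their own pace and stop on an object; "squeeze" is the grip in N (left out, the last holds). Time passes only in rows, so rows that do not move let the fingers close. It gives the time, the measured TCP pose, the force, the opening and the grip force at its end, in the units of the state.
- robot.read_state(): the state, without advancing time (a new reading comes with each control period).
- robot.read_camera(name): name is "side" or "top"; returns a dict with "frame" (400x640x3 uint8, red, green, blue), "vertical_fov" (degrees; the focal length in pixels is half the picture's height over the tangent of half this angle, whatever the lens; pixels are square), "cx", "cy" (the principal point, pixels), "R" (3x3) and "t" (3): a world point X has camera coordinates R X + t. Camera axes: x right, y down, z forward; pixel columns grow to the right and rows downward; lengths in m; the calibration is good to about 2 mm. A picture is of the moment at which its call begins. There is no depth.
- robot.close_job(): hands the job in; it is judged then, once.
The state is a dict: "t": time; "q": joint angles; "dq": joint speeds; "joint_torque": joint torques, N m; "tool_pos": TCP position; "orientation": TCP orientation; "force": force on the tool from outside, world axes, zero at the start; "wrist_torque": the same for the moment, N m; "opening": finger opening in m; "gripper_force": force on a finger pad.
Only numpy, scipy, OpenCV 4.12 (cv2) and the standard library are available. Lean on these libraries where they do the work, as an engineer would, in place of code of your own. Each camera call takes 0.05 s, during which the arm holds its last target. There are 200 camera calls.

## Task

The riveting is done: put away the open white rivet pots on this leather bench. Stand each pot upright, all the way down on the base board, in the opening of the plywood rack that fits it in shape and size, and push its own lid fully home on it; a lid may have no pot today, and that one is not needed. Leave the other things on the bench alone.

Things in the scene. Friction and masses are not known exactly. Their poses are not given: they have to be found in the camera images.
- rack: plywood pot rack, 236 x 236 mm, fixed to the bench: a base board (its top 8 mm above the bench) and, on corner posts, an upper board from 30 to 40 mm above the bench with four openings, two by two, 112 mm apart: three round ones and one oblong. A pot goes down through its opening and stands on the base board. Origin: centre of the underside; x and y along the sides, z up
- pot_narrow: round white pot, 44 mm in diameter, 78 mm tall, open at the top with 3 mm walls and a weighted bottom with a few brass rivets fast in it (0.07 to 0.25 kg). Origin: centre of the underside, z up. May be absent
- pot_narrow_mouth (a point): centre of the narrow pot's mouth, level with its rim, 78 mm above its underside; the mouth is 38 mm wide inside
- lid_narrow: wooden push-in lid for the narrow pot: plug 33 mm and plate 46 mm in diameter, topped by a round knob 24 mm in diameter. From below: plug 8 mm deep, plate 5 mm thick, grip 24 mm tall, 37 mm in all. Lies plug down on the bench. Origin: centre of the plug's underside, z up; when it is fully in, this lies 8 mm below the pot's rim and the plate rests on the rim
- place_narrow (a point): where the narrow pot stands: the point on the rack's base board (8 mm above the bench) under the middle of the round opening, 50 mm across in the upper board
- pot_medium: round white pot, 54 mm in diameter, 92 mm tall, open at the top with 3 mm walls and a weighted bottom with a few brass rivets fast in it (0.07 to 0.25 kg). Origin: centre of the underside, z up. May be absent
- pot_medium_mouth (a point): centre of the medium pot's mouth, level with its rim, 92 mm above its underside; the mouth is 48 mm wide inside
- lid_medium: wooden push-in lid for the medium pot: plug 43 mm and plate 56 mm in diameter, topped by a round knob 24 mm in diameter. From below: plug 8 mm deep, plate 5 mm thick, grip 24 mm tall, 37 mm in all. Lies plug down on the bench. Origin: centre of the plug's underside, z up; when it is fully in, this lies 8 mm below the pot's rim and the plate rests on the rim
- place_medium (a point): where the medium pot stands: the point on the rack's base board (8 mm above the bench) under the middle of the round opening, 60 mm across in the upper board
- pot_wide: round white pot, 64 mm in diameter, 84 mm tall, open at the top with 3 mm walls and a weighted bottom with a few brass rivets fast in it (0.07 to 0.25 kg). Origin: centre of the underside, z up. May be absent
- pot_wide_mouth (a point): centre of the wide pot's mouth, level with its rim, 84 mm above its underside; the mouth is 58 mm wide inside
- lid_wide: wooden push-in lid for the wide pot: plug 53 mm and plate 66 mm in diameter, topped by a round knob 24 mm in diameter. From below: plug 8 mm deep, plate 5 mm thick, grip 24 mm tall, 37 mm in all. Lies plug down on the bench. Origin: centre of the plug's underside, z up; when it is fully in, this lies 8 mm below the pot's rim and the plate rests on the rim
- place_wide (a point): where the wide pot stands: the point on the rack's base board (8 mm above the bench) under the middle of the round opening, 70 mm across in the upper board
- pot_oblong: oblong white pot, 40 mm along its x by 64 mm along its y, 84 mm tall, open at the top with 3 mm walls and a weighted bottom with a few brass rivets fast in it (0.07 to 0.25 kg). Origin: centre of the underside, z up. May be absent
- pot_oblong_mouth (a point): centre of the oblong pot's mouth, level with its rim, 84 mm above its underside; the mouth is 34 x 58 mm inside
- lid_oblong: wooden push-in lid for the oblong pot: plug 29 x 53 mm, plate 42 x 66 mm (the long side along y), topped by a bar grip 20 mm along x by 36 mm along y. From below: plug 8 mm deep, plate 5 mm thick, grip 24 mm tall, 37 mm in all. Lies plug down on the bench. Origin: centre of the plug's underside, z up; when it is fully in, this lies 8 mm below the pot's rim and the plate rests on the rim
- place_oblong (a point): where the oblong pot stands: the point on the rack's base board (8 mm above the bench) under the middle of the oblong opening, 46 mm along the rack's x by 70 mm along the rack's y in the upper board
- thread_spool: pale spool of waxed thread, 52 mm in diameter, 50 mm tall, standing on the bench among the pots; origin: centre of its underside. Leave it alone
- wax_block: yellow block of beeswax, 62 x 40 x 26 mm, lying among the pots; origin: centre of its underside. Leave it alone
- awl: awl with a wooden handle, 150 mm long, lying beyond the pots; origin: under its middle. Leave it alone
- hammer: hammer, 250 mm long, lying beyond the pots; origin: under its middle. Leave it alone
- glue_tin: glue tin, 68 mm in diameter, 85 mm tall, standing beyond the rack; origin: centre of its underside. Leave it alone
Mind the look-alikes: they are no part of the job. What is shaped like the lid_narrow but black, pink or red is not meant.

How it is judged:
At the end, for the whole second after the job is handed in: Every pot present stands upright (within 0.1 rad) on the rack's base board (within 5 mm) in its own opening, within 7 mm of the middle of its place, and carries its own lid: level within 0.1 rad, within 7 mm of the middle of the mouth, the plug 5.5 to 11 mm below the rim; all at rest (horizontal distance between pot_narrow and place_narrow below 0.007 m and z of pot_narrow in the frame of place_narrow between -0.005 and 0.005 m and angle between each of pot_narrow, lid_narrow, pot_medium, lid_medium, pot_wide, lid_wide, pot_oblong, lid_oblong's own z axis and vertical below 0.1 rad and linear speed of each of pot_narrow, lid_narrow, pot_medium, lid_medium, pot_wide, lid_wide, pot_oblong, lid_oblong below 0.02 m/s and horizontal distance between lid_narrow and pot_narrow_mouth below 0.007 m and z of lid_narrow in the frame of pot_narrow_mouth between -0.011 and -0.0055 m and horizontal distance between pot_medium and place_medium below 0.007 m and z of pot_medium in the frame of place_medium between -0.005 and 0.005 m and horizontal distance between lid_medium and pot_medium_mouth below 0.007 m and z of lid_medium in the frame of pot_medium_mouth between -0.011 and -0.0055 m and horizontal distance between pot_wide and place_wide below 0.007 m and z of pot_wide in the frame of place_wide between -0.005 and 0.005 m and horizontal distance between lid_wide and pot_wide_mouth below 0.007 m and z of lid_wide in the frame of pot_wide_mouth between -0.011 and -0.0055 m and horizontal distance between pot_oblong and place_oblong below 0.007 m and z of pot_oblong in the frame of place_oblong between -0.005 and 0.005 m and horizontal distance between lid_oblong and pot_oblong_mouth below 0.007 m and z of lid_oblong in the frame of pot_oblong_mouth between -0.011 and -0.0055 m); the robot touches nothing.
It fails at once if the thread spool was knocked away (more than 60 mm) (distance of thread_spool from where it was at the start of the episode above 0.06 m).
It fails at once if the wax block was knocked away (more than 60 mm) (distance of wax_block from where it was at the start of the episode above 0.06 m).
It fails at once if the awl was knocked away (more than 60 mm) (distance of awl from where it was at the start of the episode above 0.06 m).
It fails at once if the hammer was knocked away (more than 60 mm) (distance of hammer from where it was at the start of the episode above 0.06 m).
It fails at once if the glue tin was knocked away (more than 60 mm) (distance of glue_tin from where it was at the start of the episode above 0.06 m).
Of pot_narrow, pot_medium, pot_wide, pot_oblong only 3 to 4 are there at a start; the rules pass over those that are not, and their reading is None.
At some moment in a run one of pot_medium, pot_wide, lid_narrow, lid_medium, lid_wide, lid_oblong may be knocked a few centimetres aside while the robot is not near it.
Once in a run the grip may slacken for a moment while it holds something.
It also fails if it takes over 210 s, if anything falls off the work surface, if the arm or the gripper's body presses on something with over 40 N, if the wrist force passes 120 N, or if a joint passes its speed limit or range.

## Working session

There is one attempt and no reset: what is moved stays moved. The work goes in short steps, Python scripts to look and compute and a tool call to move; the robot and the scene stay as the last step left them, time stands still between calls to the robot, and variables do not carry over. Pictures are saved under pics/ and viewed, at most 14 in all, crops included, and the job is handed in when it is done.

Besides the shell and the picture viewer there is one more tool, called after "Emit:" as a command line: name --pt "numbers of a row" for each row, then --argument value for the rest. apply_moves: Moves the arm, as the interface text tells. Its arguments: {"type":"object","properties":{"delta_pos":{"type":"array"},"twist":{"type":"array"},"gripper":{"type":"number"},"squeeze":{"type":"number"}},"required":["delta_pos","twist"]}

```bash
mkdir -p pics; ls
cat > h.py <<'E'
import numpy as np,cv2
from plant import robot
def cam(n):
    c=robot.read_camera(n);c['f']=200/np.tan(np.radians(c['vertical_fov'])/2);c['R']=np.array(c['R']);c['t']=np.array(c['t']);return c
def ray(c,u,v,z):
    d=c['R'].T@np.array([(u-c['cx'])/c['f'],(v-c['cy'])/c['f'],1]);o=-c['R'].T@c['t']
    return o+d*(z-o[2])/d[2]
def proj(c,X):
    p=c['R']@np.array(X)+c['t'];return p[:2]/p[2]*c['f']+[c['cx'],c['cy']]
E
python3 - <<'E'
from h import *
s=robot.read_state();print(s['t'],s['tool_pos'],s['orientation'],robot.tips_ahead)
for n in('top','side'):
    c=cam(n);print(n,c['f'],c['cx'],c['cy'],-c['R'].T@c['t'],c['R'][2]);cv2.imwrite(f'pics/{n}0.png',cv2.cvtColor(c['frame'],cv2.COLOR_RGB2BGR))
    print({k:v for k,v in c.items() if k not in('frame','R','t')})
E
```

```text
pics
0.0 [0.22885561 0.55407378 0.24258062] [-6.11455529e-01 -3.08094417e+00  2.76275548e-03] 0.025
top 468.99120645576943 315.9470409838788 192.2211606944789 [ 0.43246548 -0.0098909   1.11063561] [ 0.10571351 -0.00452975 -0.99438631]
{'vertical_fov': 46.19137888351926, 'cx': 315.9470409838788, 'cy': 192.2211606944789, 'f': np.float64(468.99120645576943)}
side 443.82731001397485 324.23793099495344 192.09231328045735 [0.40958415 0.73744393 0.86123116] [ 0.15357912 -0.68520264 -0.71197668]
{'vertical_fov': 48.51510406325556, 'cx': 324.23793099495344, 'cy': 192.09231328045735, 'f': np.float64(443.82731001397485)}
```

View pics/top0.png

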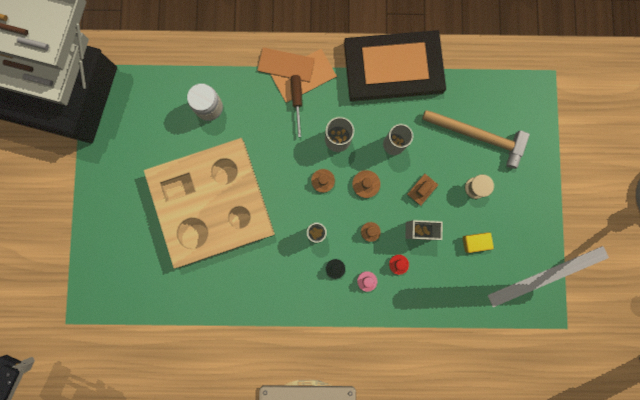

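View pics/side0.png

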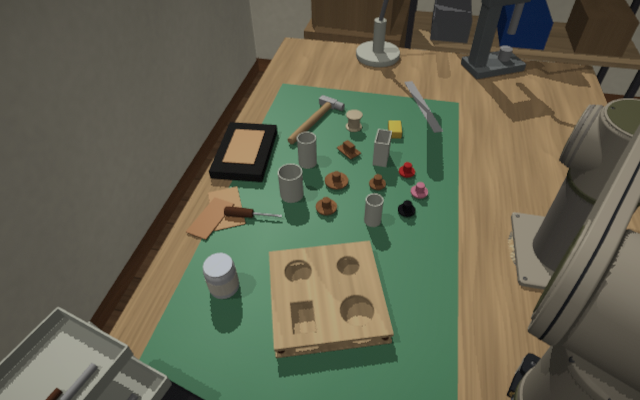

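Candidates in the top view: 
- **Pots:** wide? (340,133), medium? (400,138), narrow (316,233), oblong (427,230). 
- **Brown lids:** (366,184), (322,181), (371,232), and the oblong one at (423,189). 
- **Look-alikes:** black (335,269), pink (368,282), red (399,265). The spool at (480,187) is not a pot.

Next I'll check this in a close crop.

Run:
```python
from h import *
im=cv2.imread('pics/top0.png')
cv2.imwrite('pics/crop1.png',cv2.resize(im[110:300,290:450],None,fx=3.15,fy=3.15,interpolation=cv2.INTER_CUBIC)[:600])
cv2.imwrite('pics/crop2.png',cv2.resize(im[130:275,135:280],None,fx=4,fy=4,interpolation=cv2.INTER_CUBIC))
for p in[(340,122),(325,181),(366,172),(371,240),(422,201),(316,224),(340,118),(320,150),(250,180),(330,240)]:print(p,cv2.cvtColor(im,cv2.COLOR_BGR2HSV)[p[1],p[0]])
```

```text
(340, 122) [35 38 74]
(325, 181) [ 14 153 140]
(366, 172) [ 14 155 138]
(371, 240) [ 15 148 121]
(422, 201) [ 14 149 125]
(316, 224) [32 38 88]
(340, 118) [ 27  39 119]
(320, 150) [ 65  87 105]
(250, 180) [ 17 121 194]
(330, 240) [ 67 101 144]
```

View pics/crop1.png

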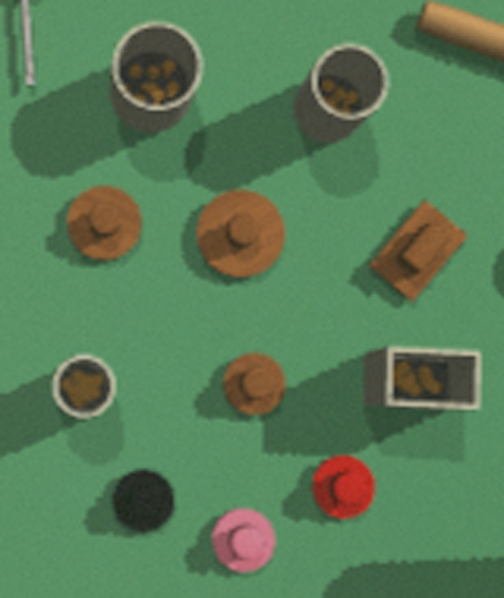

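View pics/crop2.png

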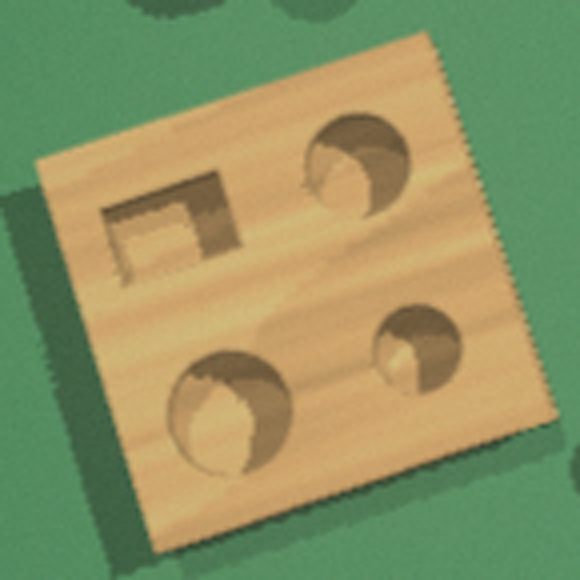

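Crop 1 (scale 3.15, origin 290,110) confirms the choice. The wide pot rim is at about (157,66), medium (350,81), narrow (84,386) and oblong (433,378). The wooden lids are medium (104,223), wide (241,234), narrow (255,384) and oblong (419,250). Black, pink and red are decoys.

Crop 2 shows the rack openings: oblong (171,228), medium (357,165), narrow (417,350) and wide (230,413).

```bash
cat >> h.py <<'E'
LZ=.013
def blobs(mask,amin=40):
    cs,_=cv2.findContours(mask.astype(np.uint8)*255,cv2.RETR_EXTERNAL,cv2.CHAIN_APPROX_NONE)
    return [k for k in cs if cv2.contourArea(k)>amin]
def world(c,k,z): return np.array([ray(c,u,v,z)[:2] for u,v in k.reshape(-1,2).astype(float)])
def shape(c,k,z):
    w=world(c,k,z).astype(np.float32);(ce,r)=cv2.minEnclosingCircle(w*1000);(b,s,a)=cv2.minAreaRect(w*1000)
    bx=cv2.boxPoints((b,s,a));e=bx[1]-bx[0];f=bx[2]-bx[1];l=e if np.hypot(*e)>np.hypot(*f) else f
    return np.round(ce,1),round(2*r,1),np.round(b,1),np.round(sorted(s),1),round(float(np.degrees(np.arctan2(l[1],l[0]))%180),1)
def hsv(c): return cv2.cvtColor(c['frame'],cv2.COLOR_RGB2HSV).astype(int)
def lids(c):
    h=hsv(c);m=(h[...,0]>=5)&(h[...,0]<=20)&(h[...,1]>115)&(h[...,2]>50)&(h[...,2]<165)
    return m
def rims(c):
    h=hsv(c);return (h[...,1]<60)&(h[...,2]>105)
E
python3 - <<'E'
from h import *
c=cam('top')
print('LIDS')
for k in blobs(lids(c),150):
    x,y,w,h=cv2.boundingRect(k)
    if w<45 and 280<x<450 and y>160: print((x,y,w,h),*shape(c,k,LZ))
print('RIMS')
for k in blobs(rims(c),20):
    x,y,w,h=cv2.boundingRect(k)
    if 280<x<500 and y>100 and w<45 and w>8: print((x,y,w,h),*[shape(c,k,z)  for z in ((.078,) if 290<x<320 and y>200 else (.084,) if y>180 or x<350 else (.092,))])
P=np.array([(37,160),(428,32),(557,417),(156,552),(230,413),(357,165),(417,350),((101+218+243+124)/4,(209+171+245+283)/4)])/4+[135,130]-.375
W=np.array([ray(c,u,v,.04)[:2] for u,v in P])
M=np.array([(118,118),(118,-118),(-118,-118),(-118,118),(-56,56),(56,-56),(-56,-56),(56,56)])/1000
def fit(W):
    m=W.mean(0);n=M.mean(0);A=(M-n).T@(W-m);th=np.arctan2(A[0,1]-A[1,0],A[0,0]+A[1,1]);R=np.array([[np.cos(th),-np.sin(th)],[np.sin(th),np.cos(th)]]);return th,R,m-R@n
th,R,t=fit(W);print('rack',np.degrees(th),t);print(np.round((M@R.T+t-W)*1000,1).tolist());print('places wide,med,nar,obl',(M[4:]@R.T+t).round(4).tolist())
s=cam('side')
print([proj(s,[*p,.04]).round(1).tolist() for p in M@R.T+t])
cv2.imwrite('pics/s1.png',cv2.resize(cv2.cvtColor(s['frame'],cv2.COLOR_RGB2BGR)[110:360,250:430],None,fx=2.4,fy=2.4,interpolation=cv2.INTER_CUBIC))
E
```

```text
LIDS
(361, 222, 19, 20) [ 458.  -142.5] 44.8 [ 458.2 -143.1] [42.6 43.1] 135.1
(408, 174, 30, 31) [ 559.2 -266.1] 73.0 [ 559.1 -265.6] [40.7 64.4] 140.0
(353, 171, 27, 27) [ 570.4 -132.5] 64.7 [ 569.9 -132.8] [61.4 61.9] 0.0
(311, 169, 24, 23) [578.1 -30. ] 54.4 [578.4 -30.1] [51.9 52.1] 135.6
RIMS
(306, 222, 21, 21) (array([454.1, -15.9]), 45.4, array([454.5, -15.5]), array([43.4, 43.4]), 135.5)
(412, 220, 31, 20) (array([ 461.6, -258.8]), 74.9, array([ 462. , -258.1]), array([41.5, 65.6]), 88.9)
(389, 124, 25, 24) (array([ 669.2, -201. ]), 55.0, array([ 669. , -201.7]), array([51.9, 53.4]), 90.6)
(325, 117, 30, 28) (array([679.8, -66.9]), 67.3, array([680.8, -65.9]), array([61.5, 64.8]), 90.6)
rack 19.28342223546512 [0.52225133 0.23154882]
[[-0.1, -0.1], [0.5, 0.2], [-0.3, 1.2], [-0.4, -0.4], [0.2, 0.3], [-0.1, -0.7], [0.4, -0.3], [-0.1, -0.2]]
places wide,med,nar,obl [[0.4509, 0.2659], [0.5936, 0.1972], [0.4879, 0.1602], [0.5566, 0.3029]]
[[272.9, 348.6], [268.4, 251.0], [369.3, 240.4], [392.7, 333.8], [356.2, 309.5], [297.5, 270.4], [347.4, 264.9], [302.0, 315.9]]
```

View pics/s1.png

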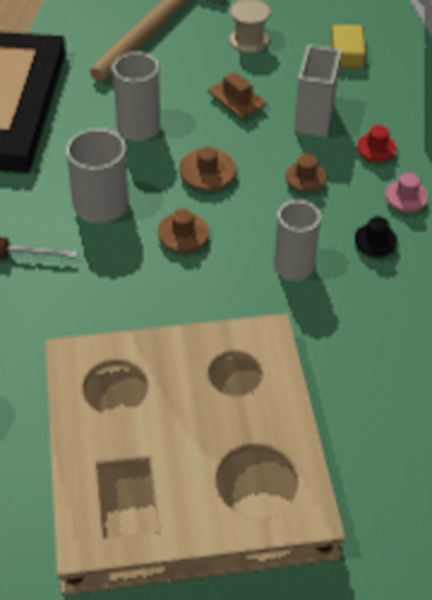

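Sizes and the side view agree with the fit: rack corners and openings land within about 1.5 px. Next I'll turn the tool so that its y lies along world x, which makes tool shifts equal to (dy, dx, -dz).

Emit:
apply_moves --pt "0 0 0" --pt "0 0 0" --pt "0 0 0" --pt "0 0 0" --pt "0 0 0" --pt "0 0 0" --pt "0 0 0" --pt "0 0 0" --twist '[0.168,0.168,0.168,0.168,0.168,0.168,0.17,0]' --gripper 9.0 --squeeze 20

```text
t: 1.2
tool_pos: [0.229, 0.5544, 0.2434]
orientation: [2.219, 2.224, -0.001]
force: [-0.3, 0.3, 0.2]
opening: 0.0897
gripper_force: 0.0
```

```bash
cat >> h.py <<'E'
from scipy.spatial.transform import Rotation as Ro
def go(x,y,z,phi=0):
    s=robot.read_state();R=Ro.from_rotvec(s['orientation']).as_matrix();p=np.degrees(np.arctan2(R[1,1],R[0,1]))
    print('t',round(s['t'],2),'pos',np.round(s['tool_pos'],4),'phi',round(p,2),'tilt',round(R[2,2],5),'q',np.round(s['q'],2),'op',round(s['opening'],4),'F',np.round(s['force'],1))
    dp=(p-phi+180)%360-180
    print('delta cm (before twist)',np.round(R.T@(np.array([x,y,z])-s['tool_pos'])*100,2),'twist',round(np.radians(dp),4), 'after twist',np.round((R@Ro.from_rotvec([0,0,np.radians(dp)]).as_matrix()).T@(np.array([x,y,z])-s['tool_pos'])*100,2))
E
python3 -c "
from h import *
go(.4543,-.0157,.17)"
```

```text
t 1.2 pos [0.229  0.5544 0.2434] phi 0.11 tilt -1.0 q [1.09 0.13 1.49 0.   1.52 1.09] op 0.0897 F [-0.3  0.3  0.2]
delta cm (before twist) [-57.06  22.41   7.36] twist 0.002 after twist [-57.01  22.53   7.36]
```

Emit:
apply_moves --pt "-5 2 0" --pt "-5 2 0" --pt "-5 2 0" --pt "-5 2 0" --pt "-5 2 0" --pt "-5 2 0" --pt "-5 2 0" --pt "-5 2 0" --twist '[0,0,0,0,0,0,0,0]'

```text
t: 2.2
tool_pos: [0.3899, 0.1531, 0.2438]
orientation: [2.214, 2.228, 0.001]
force: [0.9, -0.5, 0.2]
opening: 0.0902
gripper_force: 0.0
```

Emit:
apply_moves --pt "-5 2 0" --pt "-5 2 1" --pt "-5 1 3" --pt "-2 1.5 3.4" --pt "0 0 0" --pt "0 0 0" --twist '[0,0,0,0,0,0]'

```text
t: 2.95
tool_pos: [0.4547, -0.0148, 0.1704]
orientation: [-2.218, -2.225, -0.0]
force: [-0.4, -0.4, 0.9]
opening: 0.0898
gripper_force: 0.0
```

```bash
cat > chk.py <<'E'
from h import *
# cross check pots' rims in side view vs top: print rim centre rays
s=cam('side');h=hsv(s)
for n,x,y,z in(('nar',.4543,-.0157,.078),('med',.6691,-.2014,.092),('wide',.6803,-.0664,.084),('obl',.4618,-.2584,.084),('Lw',.5702,-.1326,.013),('Lm',.5782,-.03,.013),('Ln',.4581,-.1428,.013),('Lo',.5591,-.2658,.013)):print(n,proj(s,[x,y,z]).round(1))
E
python3 chk.py; python3 -c "
from h import *
go(.4543,-.0157,.064)"
```

```text
nar [374.1 199.6]
med [306.3 137.3]
wide [289.8 171.3]
obl [383.1 136.3]
Lw [336.2 179.7]
Lm [325.7 206. ]
Ln [377.2 182.9]
Lo [348.5 149.7]
t 3.0 pos [ 0.4551 -0.0146  0.171 ] phi 0.19 tilt -1.0 q [-0.14 -0.23  1.97  0.    1.4  -0.15] op 0.0899 F [ 0.1 -0.2  0.2]
delta cm (before twist) [-0.11 -0.1  10.7 ] twist 0.0033 after twist [-0.11 -0.1  10.7 ]
```

Emit:
apply_moves --pt "-0.1 -0.1 3" --pt "0 0 3" --pt "0 0 3" --pt "0 0 1.7" --pt "0 0 0" --pt "0 0 0" --twist '[0,0,0,0,0,0]'

```text
t: 3.75
tool_pos: [0.4548, -0.0161, 0.0641]
orientation: [2.218, 2.222, 0.002]
force: [0.0, -0.2, -0.4]
opening: 0.0901
gripper_force: 0.0
```

Emit:
apply_moves --pt "0 0 0" --pt "0 0 0" --pt "0 0 0" --pt "0 0 0" --pt "0 0 0" --pt "0 0 0" --pt "0 0 0" --pt "0 0 0" --twist '[0,0,0,0,0,0,0,0]' --gripper 3.5 --squeeze 25

```text
t: 4.75
tool_pos: [0.4537, -0.0162, 0.0626]
orientation: [2.22, 2.222, 0.0]
force: [1.3, -0.8, -0.9]
opening: 0.0439
gripper_force: 25.0
```

```bash
python3 -c "
from h import *
go(.4879,.1602,.21)"
```

```text
t 4.75 pos [ 0.4537 -0.0162  0.0626] phi 0.06 tilt -1.0 q [-0.15 -0.1   2.06 -0.    1.17 -0.15] op 0.0439 F [ 1.3 -0.8 -0.9]
delta cm (before twist) [ 17.64   3.44 -14.74] twist 0.001 after twist [ 17.64   3.42 -14.74]
```

Emit:
apply_moves --pt "0 0 -3" --pt "0 0 -4" --pt "0 0 -4" --pt "4 0.8 0" --pt "5 1 0" --pt "5 1 0" --pt "3.6 0.6 0" --pt "0 0 0" --twist '[0,0,0,0,0,0,0,0]'

```text
t: 5.75
tool_pos: [0.4871, 0.1619, 0.1722]
orientation: [-2.216, -2.226, 0.001]
force: [0.8, -0.5, -1.5]
opening: 0.0443
gripper_force: 25.0
```

```bash
python3 -c "
from h import *
go(.4879,.1602,.072)
for n in('side',):
  c=cam(n);cv2.imwrite('pics/s2.png',cv2.resize(cv2.cvtColor(c['frame'],cv2.COLOR_RGB2BGR)[150:350,230:450],None,fx=2.5,fy=2.5))"
```

```text
t 5.75 pos [0.4871 0.1619 0.1722] phi 0.25 tilt -1.0 q [ 0.22 -0.06  1.81  0.    1.39  0.22] op 0.0443 F [ 0.8 -0.5 -1.5]
delta cm (before twist) [-0.17  0.09 10.02] twist 0.0043 after twist [-0.17  0.09 10.02]
```

View pics/s2.png

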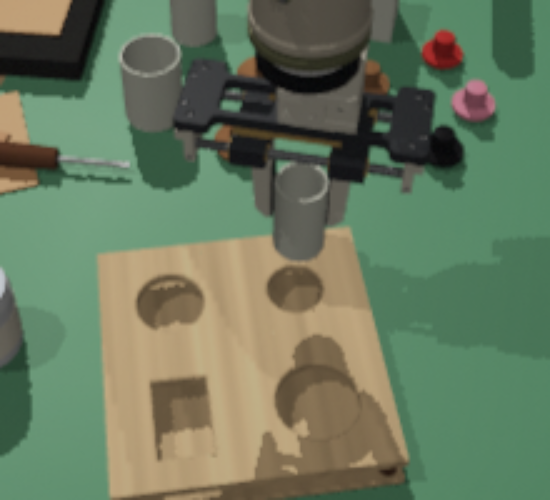

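Emit:
apply_moves --pt "-0.1 0.05 2" --pt "0 0 2" --pt "0 0 1.5" --pt "0 0 0" --pt "0 0 0" --twist '[0,0,0,0,0]'

```text
t: 6.42
tool_pos: [0.4884, 0.1585, 0.1183]
orientation: [2.221, 2.222, 0.001]
force: [-0.5, -0.1, -1.5]
opening: 0.0444
gripper_force: 25.0
```

Emit:
apply_moves --pt "0 0 1" --pt "0 0 1" --pt "0 0 0.5" --pt "0 0 0" --twist '[0,0,0,0]'

```text
t: 6.92
tool_pos: [0.4874, 0.1587, 0.0918]
orientation: [-2.22, -2.222, 0.002]
force: [0.4, -0.8, -1.4]
opening: 0.0442
gripper_force: 25.0
```

Emit:
apply_moves --pt "0.1 0 0.8" --pt "0 0 0.7" --pt "0 0 0.6" --pt "0 0 0" --twist '[0,0,0,0]'

```text
t: 7.42
tool_pos: [0.4878, 0.1598, 0.0712]
orientation: [-2.22, -2.222, 0.001]
force: [-0.1, -0.2, -1.7]
opening: 0.0443
gripper_force: 25.0
```

```bash
python3 -c "
from h import *
go(.4879,.1602,.0706)"
```

```text
t 7.42 pos [0.4878 0.1598 0.0712] phi 0.06 tilt -1.0 q [ 0.22  0.05  1.9  -0.    1.19  0.22] op 0.0443 F [-0.1 -0.2 -1.7]
delta cm (before twist) [0.04 0.01 0.06] twist 0.001 after twist [0.04 0.01 0.06]
```

Emit:
apply_moves --pt "0 0 0.1" --pt "0 0 0" --twist '[0,0]'

```text
t: 7.68
tool_pos: [0.488, 0.1598, 0.0707]
orientation: [-2.22, -2.223, 0.0]
force: [-0.7, 0.6, -1.4]
opening: 0.0444
gripper_force: 25.0
```

Emit:
apply_moves --pt "0 0 0" --pt "0 0 0" --pt "0 0 0" --pt "0 0 -2" --pt "0 0 -5" --pt "0 0 -5" --pt "0 0 0" --twist '[0,0,0,0,0,0,0]' --gripper 6.0

```text
t: 8.55
tool_pos: [0.491, 0.1605, 0.1961]
orientation: [2.217, 2.219, 0.012]
force: [0.6, 0.5, -0.4]
opening: 0.0604
gripper_force: 0.0
```

Emit:
apply_moves --pt "-5 2.5 0" --pt "-5 2.5 0" --pt "-5 2.5 0" --pt "-5 2.5 0" --pt "-5 2.5 0" --pt "-5 2.5 0" --pt "-5 2.5 0" --pt "-1 0.5 0" --twist '[0,0,0,0,0,0,0,0]' --gripper 9

```text
t: 9.55
tool_pos: [0.6682, -0.2033, 0.1882]
orientation: [-2.223, -2.218, 0.002]
force: [0.7, 0.0, -0.6]
opening: 0.0899
gripper_force: 0.0
```

```bash
cat > look.py <<'E'
from h import *
import sys
c=cam('top')
Z=[('potN',.078,44),('potM',.092,54),('potW',.084,64)]
print('LIDS')
for k in blobs(lids(c),100):
    x,y,w,h=cv2.boundingRect(k)
    if w<45 and 140<x<470 and y>100: print((x,y,w,h),*shape(c,k,LZ))
print('RIMS (z .078/.084/.092/.1)')
for k in blobs(rims(c),20):
    x,y,w,h=cv2.boundingRect(k)
    if 140<x<500 and y>100 and 14<w<45: print((x,y,w,h),*[(z,shape(c,k,z)) for z in map(float,sys.argv[1:])])
E
python3 look.py .086 .092; python3 -c "
from h import *
go(.6691,-.2014,.078)"
```

```text
LIDS
(160, 173, 35, 21) [560.1 312. ] 83.3 [560.3 312.3] [45.4 72.9] 106.4
(353, 171, 16, 24) [ 573.4 -124.6] 60.8 [ 576.9 -115. ] [26.2 60.6] 159.6
(312, 169, 23, 23) [577.5 -29.9] 54.7 [578.4 -30.1] [52. 52.] 135.4
(213, 160, 24, 23) [599.2 202.6] 60.9 [605.  195.9] [40.3 59.6] 42.3
RIMS (z .078/.084/.092/.1)
(433, 119, 17, 9) (0.086, (array([ 700.8, -292.7]), 39.7, array([ 694.6, -295.2]), array([15.2, 39.6]), 111.8)) (0.092, (array([ 699.3, -291.1]), 39.4, array([ 693.1, -293.6]), array([15.1, 39.4]), 111.8))
(409, 118, 16, 9) (0.086, (array([ 699. , -238.4]), 34.9, array([ 696. , -236.5]), array([16.2, 34.8]), 59.5)) (0.092, (array([ 697.5, -237. ]), 34.7, array([ 694.5, -235.1]), array([16.1, 34.5]), 59.5))
(325, 117, 30, 28) (0.086, (array([680.8, -65.8]), 65.1, array([680.8, -66. ]), array([62.9, 63.1]), 154.3)) (0.092, (array([679.4, -65.4]), 64.7, array([679.4, -65.7]), array([62.5, 62.7]), 154.3))
t 9.6 pos [ 0.6681 -0.2028  0.1884] phi -0.1 tilt -1.0 q [-0.37  0.42  1.24 -0.    1.48 -0.37] op 0.0901 F [-0.1 -0.5  0.2]
delta cm (before twist) [ 0.13  0.12 11.04] twist -0.0018 after twist [ 0.13  0.12 11.04]
```

Run:
```python
from h import *
c=cam('side');f=cv2.cvtColor(c['frame'],cv2.COLOR_RGB2BGR);cv2.imwrite('pics/s3.png',np.vstack([cv2.resize(f[100:350,230:450],None,fx=2.3,fy=2.3)]))
```

```text
(no output)
```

View pics/s3.png

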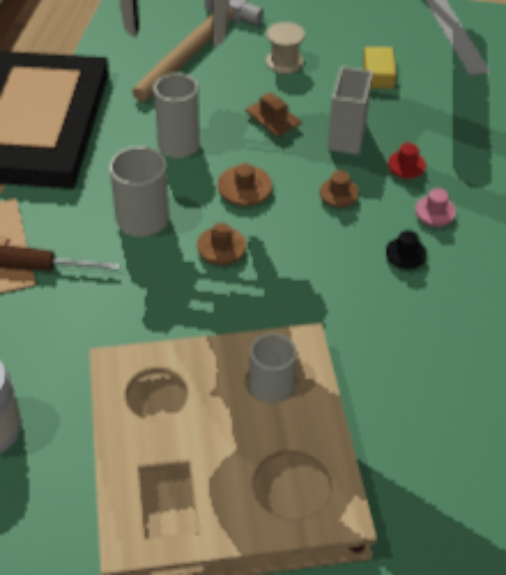

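The narrow pot stands in its opening, with its rim at side pixel (349,251). The medium pot has not moved, at (307,139). Next I'll take the medium pot.

Emit:
apply_moves --pt "0.1 0.1 3" --pt "0 0 3" --pt "0 0 3" --pt "0 0 2" --pt "0 0 0" --twist '[0,0,0,0,0]'

```text
t: 10.28
tool_pos: [0.6678, -0.1973, 0.0785]
orientation: [-2.217, -2.221, 0.002]
force: [-0.3, -0.1, 0.3]
opening: 0.0898
gripper_force: 0.0
```

Emit:
apply_moves --pt "0 0 0" --pt "0 0 0" --pt "0 0 0" --pt "0 0 0" --pt "0 0 0" --pt "0 0 0" --pt "0 0 0" --twist '[0,0,0,0,0,0,0]' --gripper 4.5 --squeeze 25

```text
t: 11.15
tool_pos: [0.6697, -0.1992, 0.0811]
orientation: [2.22, 2.222, 0.0]
force: [-0.3, -0.8, 3.5]
opening: 0.0537
gripper_force: 25.0
```

Emit:
apply_moves --pt "0 0 -3" --pt "0 0 -4" --pt "0 0 -4.5" --pt "0 0 0" --twist '[0,0,0,0]'

```text
t: 11.65
tool_pos: [0.6717, -0.1998, 0.2009]
orientation: [2.215, 2.217, 0.005]
force: [1.2, -0.2, -0.6]
opening: 0.054
gripper_force: 25.0
```

```bash
python3 -c "
from h import *
go(.5936,.1972,.196)"
```

```text
t 11.65 pos [ 0.6717 -0.1998  0.2009] phi 0.06 tilt -0.99997 q [-0.36  0.41  1.23  0.    1.49 -0.36] op 0.054 F [ 1.2 -0.2 -0.6]
delta cm (before twist) [39.71 -7.77  0.32] twist 0.0011 after twist [39.71 -7.81  0.32]
```

Emit:
apply_moves --pt "5 -1 0" --pt "5 -1 0" --pt "5 -1 0" --pt "5 -1 0" --pt "5 -1 0" --pt "5 -1 0" --pt "5 -1 0" --pt "4.8 -0.7 0" --twist '[0,0,0,0,0,0,0,0]'

```text
t: 12.65
tool_pos: [0.5904, 0.2003, 0.1934]
orientation: [-2.219, -2.222, 0.004]
force: [1.1, 0.3, -0.9]
opening: 0.0543
gripper_force: 25.0
```

Emit:
apply_moves --pt "0 0 0" --pt "0 0 2" --pt "0 0 2" --pt "0 0 1.5" --pt "0 0 0" --pt "0 0 0" --twist '[0,0,0,0,0,0]'

```text
t: 13.4
tool_pos: [0.5923, 0.1986, 0.141]
orientation: [2.221, 2.222, 0.001]
force: [0.2, -0.2, -0.8]
opening: 0.0541
gripper_force: 25.0
```

```bash
python3 -c "
from h import *
go(.5936,.199,.087)"
```

```text
t 13.4 pos [0.5923 0.1986 0.141 ] phi 0.03 tilt -1.0 q [ 0.24  0.26  1.53 -0.    1.35  0.24] op 0.0541 F [ 0.2 -0.2 -0.8]
delta cm (before twist) [0.04 0.12 5.4 ] twist 0.0004 after twist [0.04 0.12 5.4 ]
```

Emit:
apply_moves --pt "0 0.1 1" --pt "0 0 1" --pt "0 0 1" --pt "0 0 0.5" --pt "0 0 0" --pt "0 0 0" --twist '[0,0,0,0,0,0]'

```text
t: 14.15
tool_pos: [0.5932, 0.199, 0.106]
orientation: [2.22, 2.222, 0.001]
force: [0.3, 0.7, -1.2]
opening: 0.054
gripper_force: 25.0
```

Emit:
apply_moves --pt "0 0 0.7" --pt "0 0 0.7" --pt "0 0 0.4" --pt "0 0 0" --pt "0 0 0" --twist '[0,0,0,0,0]'

```text
t: 14.78
tool_pos: [0.5931, 0.1988, 0.0888]
orientation: [2.22, 2.222, 0.0]
force: [-5.0, -1.9, 10.3]
opening: 0.0539
gripper_force: 25.0
```

Emit:
apply_moves --pt "0 0 0" --pt "0 0 0" --pt "0 0 0" --pt "0 0 -2" --pt "0 0 -5" --pt "0 0 -5" --pt "0 0 0" --twist '[0,0,0,0,0,0,0]' --gripper 7.0

```text
t: 15.65
tool_pos: [0.5963, 0.1998, 0.2157]
orientation: [2.216, 2.218, 0.016]
force: [0.7, 1.1, -0.7]
opening: 0.0703
gripper_force: 0.0
```

```bash
python3 look.py .084; python3 -c "
from h import *
go(.6803,-.0664,.078)"
```

```text
LIDS
(241, 340, 12, 19) [189.6 139.6] 47.3 [189.3 140.9] [20.8 44.3] 13.0
(361, 222, 19, 19) [ 458.  -142.5] 44.8 [ 459.4 -142. ] [41.9 42.1] 90.5
(408, 174, 30, 31) [ 559.2 -266.1] 73.0 [ 559.1 -265.6] [40.7 64.4] 139.9
(353, 171, 27, 27) [ 570.3 -132.6] 64.6 [ 569.9 -132.8] [61.4 62. ] 0.0
(311, 169, 24, 23) [578.1 -30. ] 54.4 [578.4 -30.1] [51.9 52.1] 135.6
RIMS (z .078/.084/.092/.1)
(412, 220, 31, 20) (0.084, (array([ 461. , -258.1]), 75.1, array([ 462. , -258.1]), array([41.5, 65.6]), 88.9))
(226, 207, 24, 20) (0.084, (array([486.6, 156.5]), 50.8, array([488.5, 157.3]), array([42.1, 49. ]), 112.4))
(214, 156, 23, 24) (0.084, (array([594.7, 190.4]), 63.6, array([596. , 185.9]), array([44.4, 54.2]), 9.5))
(325, 117, 30, 28) (0.084, (array([679.5, -66.5]), 67.3, array([680.8, -65.9]), array([61.5, 64.8]), 90.6))
t 15.7 pos [0.5949 0.1994 0.2124] phi 0.06 tilt -0.99997 q [0.24 0.21 1.45 0.   1.47 0.24] op 0.0703 F [ 0.1 -0.1  0.3]
delta cm (before twist) [-26.62   8.42  13.45] twist 0.001 after twist [-26.61   8.45  13.45]
```

Emit:
apply_moves --pt "-5 1.5 0" --pt "-5 1.5 0" --pt "-5 1.5 0" --pt "-5 1.5 0" --pt "-5 1.5 1" --pt "-1.7 1 1.5" --pt "0 0 0" --pt "0 0 0" --twist '[0,0,0,0,0,0,0,0]' --gripper 9.3

```text
t: 16.7
tool_pos: [0.6777, -0.0671, 0.1824]
orientation: [-2.219, -2.222, 0.001]
force: [-1.1, 0.7, 0.4]
opening: 0.0928
gripper_force: 0.0
```

```bash
python3 -c "
from h import *
go(.6803,-.0662,.07)"
```

```text
t 16.7 pos [ 0.6777 -0.0671  0.1824] phi 0.08 tilt -1.0 q [-0.17  0.38  1.31  0.    1.45 -0.18] op 0.0928 F [-1.1  0.7  0.4]
delta cm (before twist) [ 0.09  0.27 11.24] twist 0.0014 after twist [ 0.09  0.27 11.24]
```

Emit:
apply_moves --pt "0.1 0.2 3" --pt "0 0 3" --pt "0 0 3" --pt "0 0 2.2" --pt "0 0 0" --twist '[0,0,0,0,0]'

```text
t: 17.32
tool_pos: [0.6787, -0.0659, 0.0688]
orientation: [-2.217, -2.222, 0.003]
force: [0.3, -1.2, 0.3]
opening: 0.093
gripper_force: 0.0
```

Emit:
apply_moves --pt "0 0 0" --pt "0 0 0" --pt "0 0 0" --pt "0 0 0" --pt "0 0 0" --pt "0 0 0" --pt "0 0 0" --twist '[0,0,0,0,0,0,0]' --gripper 5.5 --squeeze 25

```text
t: 18.2
tool_pos: [0.6809, -0.0672, 0.0717]
orientation: [2.219, 2.221, 0.001]
force: [0.1, -0.5, 5.5]
opening: 0.0637
gripper_force: 25.0
```

Emit:
apply_moves --pt "0 0 -3" --pt "0 0 -4" --pt "0 0 -4.5" --pt "0 0 0" --twist '[0,0,0,0]'

```text
t: 18.7
tool_pos: [0.6826, -0.0674, 0.1905]
orientation: [2.216, 2.218, 0.007]
force: [0.5, -0.1, -2.4]
opening: 0.0639
gripper_force: 25.0
```

```bash
python3 -c "
from h import *
go(.4509,.2659,.185)"
```

```text
t 18.7 pos [ 0.6826 -0.0674  0.1905] phi 0.05 tilt -0.99997 q [-0.17  0.38  1.29  0.    1.46 -0.17] op 0.0639 F [ 0.5 -0.1 -2.4]
delta cm (before twist) [ 33.35 -23.14   0.34] twist 0.001 after twist [ 33.33 -23.17   0.34]
```

Emit:
apply_moves --pt "4 -2.8 -1.5" --pt "4 -2.8 0" --pt "4 -2.8 0" --pt "4 -2.8 0" --pt "4 -2.8 0" --pt "4 -2.8 0" --pt "4 -2.8 0" --pt "4 -2.8 0" --twist '[0,0,0,0,0,0,0,0]'

```text
t: 19.7
tool_pos: [0.4537, 0.2534, 0.1983]
orientation: [-2.22, -2.221, 0.005]
force: [0.8, 1.0, -2.9]
opening: 0.064
gripper_force: 25.0
```

Emit:
apply_moves --pt "1.2 -0.6 0" --pt "0 0 1" --pt "0 0 3" --pt "0 0 3" --pt "0 0 0" --pt "0 0 0" --twist '[0,0,0,0,0,0]'

```text
t: 20.45
tool_pos: [0.4506, 0.2641, 0.131]
orientation: [2.221, 2.221, -0.0]
force: [0.1, 0.3, -1.9]
opening: 0.0641
gripper_force: 25.0
```

```bash
python3 -c "
from h import *
go(.4509,.2655,.0797)"
```

```text
t 20.45 pos [0.4506 0.2641 0.131 ] phi -0.01 tilt -1.0 q [ 0.43  0.    1.83 -0.    1.31  0.43] op 0.0641 F [ 0.1  0.3 -1.9]
delta cm (before twist) [0.14 0.03 5.13] twist -0.0001 after twist [0.14 0.03 5.13]
```

Emit:
apply_moves --pt "0.1 0 1" --pt "0 0 1" --pt "0 0 1" --pt "0 0 0.3" --pt "0 0 0" --pt "0 0 0" --twist '[0,0,0,0,0,0]'

```text
t: 21.2
tool_pos: [0.4501, 0.2659, 0.098]
orientation: [2.22, 2.222, 0.001]
force: [-0.0, -0.4, -1.9]
opening: 0.0635
gripper_force: 25.0
```

Emit:
apply_moves --pt "0 0 0.7" --pt "0 0 0.7" --pt "0 0 0.4" --pt "0 0 0" --pt "0 0 0" --twist '[0,0,0,0,0]'

```text
t: 21.82
tool_pos: [0.4497, 0.2657, 0.0796]
orientation: [-2.22, -2.222, 0.001]
force: [-2.0, -1.2, 1.7]
opening: 0.0641
gripper_force: 25.0
```

Emit:
apply_moves --pt "0 0 0" --pt "0 0 0" --pt "0 0 0" --pt "0 0 -2" --pt "0 0 -5" --pt "0 0 -5" --pt "0 0 0" --twist '[0,0,0,0,0,0,0]' --gripper 8.0

```text
t: 22.7
tool_pos: [0.4527, 0.2671, 0.2051]
orientation: [2.218, 2.22, 0.014]
force: [0.4, 0.1, 0.3]
opening: 0.0799
gripper_force: 0.0
```

Emit:
apply_moves --pt "-5 0 0" --pt "-5 0 0" --pt "-5 0 0" --pt "-5 0 0" --pt "-5 0 0" --pt "-5 0 0" --pt "0 0 0" --twist '[0,0,0,0,0,0,0]' --gripper 8.0

```text
t: 23.58
tool_pos: [0.4496, -0.037, 0.1986]
orientation: [-2.225, -2.217, 0.002]
force: [-0.1, 1.4, -0.8]
opening: 0.08
gripper_force: 0.0
```

```bash
python3 look.py .084; python3 -c "
from h import *
go(.4618,-.2584,.07)"
```

```text
LIDS
(370, 373, 14, 27) [ 109.8 -154.4] 61.0 [ 109.2 -157.6] [26.3 58.4] 170.0
(318, 343, 33, 43) [159.9 -64.9] 108.5 [160.1 -57.7] [ 59.6 100.7] 170.4
(376, 338, 13, 27) [ 187.7 -168.4] 63.9 [ 187.6 -168.8] [24.6 59.5] 175.7
(326, 329, 27, 13) [225.6 -70.4] 62.7 [218.2 -71.7] [25.6 61.8] 99.3
(189, 326, 40, 7) [234.3 227.3] 89.2 [233.2 227.3] [13.3 88.6] 90.5
(166, 240, 18, 17) [420.5 312.4] 48.9 [413.4 317.3] [26.2 48.9] 55.2
(211, 214, 23, 22) [469.4 202.5] 54.0 [467.9 206.6] [42.4 43.4] 28.0
(408, 174, 30, 31) [ 559.2 -266.1] 73.0 [ 559.1 -265.6] [40.7 64.4] 140.0
(353, 171, 27, 25) [ 570.8 -132.6] 64.4 [ 572.3 -132.8] [57.1 61.4] 90.0
(312, 169, 22, 10) [585.5 -30. ] 49.8 [593.8 -30. ] [21.5 49.6] 90.6
RIMS (z .078/.084/.092/.1)
(412, 220, 31, 20) (0.084, (array([ 462.4, -257.6]), 75.7, array([ 462. , -258.1]), array([41.5, 65.8]), 89.3))
(171, 219, 36, 29) (0.084, (array([449.8, 262.5]), 77.0, array([449.7, 262.3]), array([60.8, 76.3]), 90.5))
(226, 207, 24, 20) (0.084, (array([487.1, 156.6]), 50.6, array([487.9, 157.2]), array([43.4, 47.7]), 117.4))
(207, 156, 30, 24) (0.084, (array([591.2, 194.7]), 66.4, array([594.6, 194.7]), array([51.4, 64.3]), 90.6))
t 23.62 pos [ 0.4497 -0.0353  0.1987] phi -0.15 tilt -1.0 q [-0.19 -0.26  1.94  0.    1.46 -0.19] op 0.0801 F [ 0.1  1.6 -0.7]
delta cm (before twist) [-22.31   1.28  12.85] twist -0.0025 after twist [-22.31   1.23  12.85]
```

Emit:
apply_moves --pt "-5 0.3 0" --pt "-5 0.3 0" --pt "-5 0.3 0" --pt "-5 0.3 0" --pt "-2.3 0.1 2" --pt "0 0 0" --pt "0 0 0" --twist '[0,0,0,0,0,0,0]'

```text
t: 24.5
tool_pos: [0.4637, -0.2555, 0.1794]
orientation: [-2.218, -2.223, -0.001]
force: [0.3, 0.8, -0.3]
opening: 0.08
gripper_force: 0.0
```

```bash
python3 -c "
from h import *
go(.4619,-.2582,.07)"
```

```text
t 24.5 pos [ 0.4637 -0.2555  0.1794] phi 0.13 tilt -1.0 q [-0.6  -0.02  1.76  0.    1.4  -0.6 ] op 0.08 F [ 0.3  0.8 -0.3]
delta cm (before twist) [-0.28 -0.18 10.94] twist 0.0022 after twist [-0.28 -0.18 10.94]
```

Emit:
apply_moves --pt "-0.2 -0.1 3" --pt "0 0 3" --pt "0 0 3" --pt "0 0 1.9" --pt "0 0 0" --twist '[0,0,0,0,0]'

```text
t: 25.12
tool_pos: [0.4619, -0.2578, 0.0697]
orientation: [-2.217, -2.222, 0.0]
force: [-0.1, -0.6, 0.1]
opening: 0.08
gripper_force: 0.0
```

Emit:
apply_moves --pt "0 0 0" --pt "0 0 0" --pt "0 0 0" --pt "0 0 0" --pt "0 0 0" --pt "0 0 0" --pt "0 0 0" --twist '[0,0,0,0,0,0,0]' --gripper 3.0 --squeeze 25

```text
t: 26.0
tool_pos: [0.4625, -0.2593, 0.0708]
orientation: [2.22, 2.222, 0.0]
force: [-0.6, -1.0, 2.8]
opening: 0.0404
gripper_force: 24.7
```

Emit:
apply_moves --pt "0 0 -3" --pt "0 0 -4" --pt "0 0 -4.5" --pt "0 0 0" --twist '[0,0,0,0]'

```text
t: 26.5
tool_pos: [0.4645, -0.2606, 0.1899]
orientation: [2.215, 2.217, 0.002]
force: [0.6, -0.1, -1.9]
opening: 0.0403
gripper_force: 24.7
```

```bash
python3 -c "
from h import *
go(.5566,.3029,.20,19.3)"
```

```text
t 26.5 pos [ 0.4645 -0.2606  0.1899] phi 0.06 tilt -0.99997 q [-0.61 -0.03  1.75  0.    1.41 -0.61] op 0.0403 F [ 0.6 -0.1 -1.9]
delta cm (before twist) [56.34  9.27 -1.18] twist -0.3358 after twist [50.14 27.32 -1.18]
```

Emit:
apply_moves --pt "5 0.8 -1.5" --pt "5 0.8 0" --pt "5 0.8 0" --pt "5 0.8 0" --pt "5 0.8 0" --pt "5 0.8 0" --pt "5 0.8 0" --pt "5 0.8 0" --twist '[0,0,0,0,0,0,0,0]'

```text
t: 27.5
tool_pos: [0.5252, 0.1424, 0.1988]
orientation: [-2.219, -2.222, 0.003]
force: [1.5, -0.5, -0.7]
opening: 0.0403
gripper_force: 24.7
```

Emit:
apply_moves --pt "5 0.8 0" --pt "5 0.8 0" --pt "4 0.8 0" --pt "2.2 0.6 0" --pt "0 0 0" --pt "0 0 0" --pt "0 0 0" --pt "0 0 0" --twist '[0,0,0,0,-0.112,-0.112,-0.112,0]'

```text
t: 28.5
tool_pos: [0.5551, 0.3026, 0.1987]
orientation: [-1.817, -2.561, 0.004]
force: [0.4, 0.4, -2.1]
opening: 0.0402
gripper_force: 24.7
```

```bash
python3 -c "
from h import *
go(.5566,.3029,.08,19.3)"
```

```text
t 28.5 pos [0.5551 0.3026 0.1987] phi 19.27 tilt -1.0 q [ 0.42  0.24  1.44 -0.    1.46  0.08] op 0.0402 F [ 0.4  0.4 -2.1]
delta cm (before twist) [-1.000e-02  1.900e-01  1.187e+01] twist -0.0005 after twist [-1.000e-02  1.900e-01  1.187e+01]
```

Emit:
apply_moves --pt "0 0.1 2" --pt "0 0 3" --pt "0 0 2" --pt "0 0 0" --pt "0 0 0" --twist '[0,0,0,0,0]'

```text
t: 29.12
tool_pos: [0.5572, 0.3034, 0.1313]
orientation: [1.818, 2.562, 0.001]
force: [-0.6, 0.0, -0.7]
opening: 0.0404
gripper_force: 24.7
```

```bash
python3 -c "
from h import *
go(.5566,.3029,.08,19.3)"
```

```text
t 29.12 pos [0.5572 0.3034 0.1313] phi 19.29 tilt -1.0 q [0.42 0.3  1.51 0.   1.34 0.08] op 0.0404 F [-0.6  0.  -0.7]
delta cm (before twist) [-0.03 -0.08  5.13] twist -0.0002 after twist [-0.03 -0.08  5.13]
```

Emit:
apply_moves --pt "0 0 1" --pt "0 0 1" --pt "0 0 1" --pt "0 0 0.3" --pt "0 0 0" --pt "0 0 0" --twist '[0,0,0,0,0,0]'

```text
t: 29.88
tool_pos: [0.5571, 0.3033, 0.0981]
orientation: [1.817, 2.562, 0.001]
force: [0.2, 0.5, -2.1]
opening: 0.0401
gripper_force: 24.7
```

Emit:
apply_moves --pt "0 0 0.7" --pt "0 0 0.7" --pt "0 0 0.4" --pt "0 0 0" --pt "0 0 0" --twist '[0,0,0,0,0]'

```text
t: 30.5
tool_pos: [0.5568, 0.3032, 0.0795]
orientation: [-1.817, -2.562, 0.0]
force: [-0.5, 0.2, -2.2]
opening: 0.0403
gripper_force: 24.7
```

Emit:
apply_moves --pt "0 0 0.1" --pt "0 0 0" --twist '[0,0]'

```text
t: 30.75
tool_pos: [0.5569, 0.3033, 0.0788]
orientation: [1.817, 2.562, 0.0]
force: [-0.3, 0.5, 0.2]
opening: 0.04
gripper_force: 24.8
```

Emit:
apply_moves --pt "0 0 0" --pt "0 0 0" --pt "0 0 0" --pt "0 0 -2" --pt "0 0 -5" --pt "0 0 -5" --pt "0 0 0" --twist '[0,0,0,0,0,0,0]' --gripper 6.0

```text
t: 31.62
tool_pos: [0.56, 0.3047, 0.2069]
orientation: [1.814, 2.558, 0.016]
force: [0.5, 0.2, 0.1]
opening: 0.0601
gripper_force: 0.0
```

Emit:
apply_moves --pt "0 0 0" --pt "0 0 0" --pt "0 0 0" --pt "0 5 0" --pt "0 5 0" --pt "0 5 0" --pt "0 0 0" --twist '[0.112,0.112,0.112,0,0,0,0]' --gripper 4.5

```text
t: 32.5
tool_pos: [0.7085, 0.3018, 0.1946]
orientation: [-2.222, -2.219, 0.006]
force: [0.2, 0.1, -0.7]
opening: 0.0451
gripper_force: 0.0
```

```bash
python3 look.py .084 .086 .092 .1 | grep -v '), .*z .078'
python3 - <<'E'
from h import *
go(.5782,-.03,.1)
c=cam('top');cv2.imwrite('pics/t4.png',cv2.resize(cv2.cvtColor(c['frame'],cv2.COLOR_RGB2BGR)[130:275,135:280],None,fx=4,fy=4,interpolation=cv2.INTER_CUBIC))
E
```

```text
LIDS
(361, 222, 19, 19) [ 458.4 -142.4] 44.4 [ 459.4 -141.9] [41.9 42.2] 90.5
(408, 174, 30, 31) [ 559.2 -266.1] 73.0 [ 559.1 -265.6] [40.7 64.4] 140.0
(353, 171, 27, 27) [ 570.4 -132.5] 64.7 [ 569.9 -132.8] [61.4 62. ] 0.0
(311, 169, 24, 23) [578.1 -30. ] 54.4 [578.4 -30.1] [51.9 52.1] 135.6
RIMS (z .078/.084/.092/.1)
(181, 219, 25, 29) (0.084, (array([452.8, 257.4]), 66.8, array([456.5, 248.4]), array([43.7, 62.9]), 20.5)) (0.086, (array([452.7, 256.9]), 66.7, array([456.4, 247.9]), array([43.6, 62.8]), 20.5)) (0.092, (array([452.6, 255.4]), 66.3, array([456.3, 246.3]), array([43.3, 62.4]), 20.5)) (0.1, (array([452.5, 253.3]), 65.8, array([456.1, 244.3]), array([43. , 61.9]), 20.5))
(226, 207, 24, 20) (0.084, (array([487.1, 156.6]), 50.5, array([486.6, 157.6]), array([44.4, 45.3]), 46.1)) (0.086, (array([486.9, 156.3]), 50.5, array([486.5, 157.3]), array([44.4, 45.2]), 46.1)) (0.092, (array([486.6, 155.3]), 50.2, array([486.2, 156.3]), array([44.1, 44.9]), 46.1)) (0.1, (array([486.2, 154. ]), 49.8, array([485.7, 155. ]), array([43.8, 44.5]), 46.1))
(169, 172, 24, 22) (0.084, (array
[... 233 characters left out ...]
[42.2, 51. ]), 102.0)) (0.1, (array([554.3, 281.8]), 57.6, array([560. , 282.8]), array([41.8, 50.6]), 102.0))
(207, 156, 30, 24) (0.084, (array([592. , 194.3]), 66.4, array([594.7, 194.8]), array([51.6, 64.1]), 91.5)) (0.086, (array([591.7, 193.9]), 66.3, array([594.4, 194.4]), array([51.5, 63.9]), 91.5)) (0.092, (array([590.7, 192.7]), 65.9, array([593.4, 193.2]), array([51.2, 63.6]), 91.5)) (0.1, (array([589.5, 191.1]), 65.4, array([592.2, 191.6]), array([50.8, 63.1]), 91.5))
t 32.55 pos [0.7071 0.3026 0.196 ] phi -0.01 tilt -0.99999 q [0.34 0.63 0.96 0.   1.56 0.34] op 0.045 F [-0.4  1.  -1.1]
delta cm (before twist) [-33.25 -12.85   9.68] twist -0.0002 after twist [-33.25 -12.86   9.68]
```

View pics/t4.png

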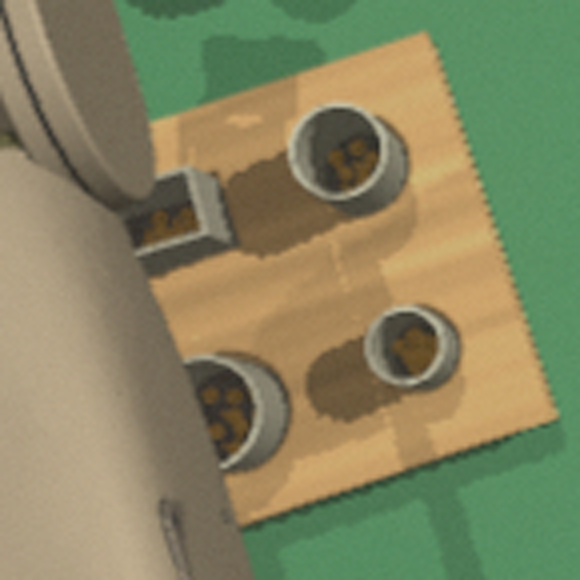

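All four pots stand in their openings: medium rim at (337,152), narrow (405,346), with the wide and oblong ones partly behind the arm. Next are the lids, starting with the medium one.

Emit:
apply_moves --pt "-5 -1.9 0" --pt "-5 -1.9 0" --pt "-5 -1.9 0" --pt "-5 -1.9 0" --pt "-5 -1.9 0" --pt "-5 -1.9 2" --pt "-3.2 -1.4 4" --pt "0 0 3.5" --twist '[0,0,0,0,0,0,0,0]'

```text
t: 33.6
tool_pos: [0.5775, -0.0304, 0.1044]
orientation: [2.221, 2.219, 0.002]
force: [0.0, -0.2, -0.9]
opening: 0.045
gripper_force: 0.0
```

Emit:
apply_moves --pt "0 0 0" --pt "0 0 0" --twist '[0,0]'

```text
t: 33.85
tool_pos: [0.5798, -0.0281, 0.106]
orientation: [2.218, 2.222, 0.003]
force: [0.6, 0.8, 0.1]
opening: 0.0451
gripper_force: 0.0
```

Run:
```python
from h import *
go(.5782,-.03,.04)
c=cam('top');cv2.imwrite('pics/t5.png',cv2.resize(cv2.cvtColor(c['frame'],cv2.COLOR_RGB2BGR)[130:275,135:280],None,fx=4,fy=4,interpolation=cv2.INTER_CUBIC))
```

```text
t 33.85 pos [ 0.5798 -0.0281  0.106 ] phi 0.12 tilt -1.0 q [-0.14  0.18  1.69  0.    1.27 -0.14] op 0.0451 F [0.6 0.8 0.1]
delta cm (before twist) [-0.19 -0.18  6.6 ] twist 0.0021 after twist [-0.19 -0.18  6.6 ]
```

View pics/t5.png

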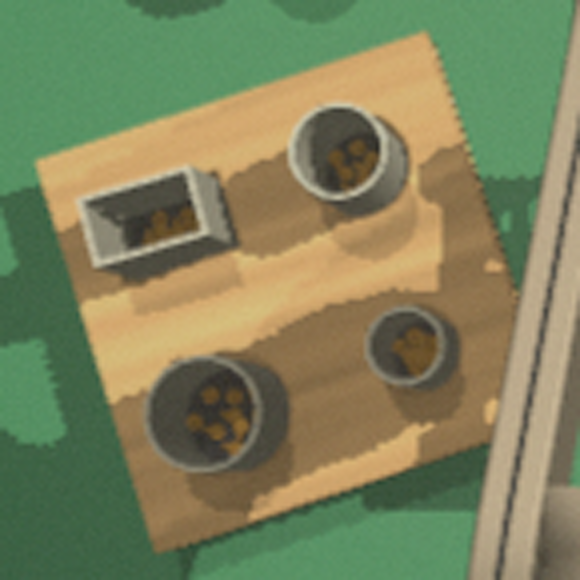

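Run:
```python
from h import *
c=cam('top')
for n,u,v,z,e in(('M',337.5,151,.1,(.5936,.1972)),('N',405.5,346.5,.086,(.4879,.1602)),('W',204.5,413,.092,(.4509,.2659)),('O',146,216,.092,(.5566,.3029))):
    p=ray(c,u/4-.375+135,v/4-.375+130,z)[:2];print(n,p.round(4),'off mm',((p-e)*1000).round(1))
P=[ray(c,u/4+135,v/4+130,.092)[:2] for u,v in((78,201),(195,165),(214,231),(98,268))]
print(np.degrees([np.arctan2(*(P[0]-P[1])[::-1]),np.arctan2(*(P[3]-P[2])[::-1])]))
```

```text
M [0.5923 0.197 ] off mm [-1.3 -0.2]
N [0.487  0.1595] off mm [-0.9 -0.7]
W [0.4497 0.266 ] off mm [-1.2  0.1]
O [0.5566 0.302 ] off mm [-0.  -0.9]
[108.00963966 108.53270823]
```

Emit:
apply_moves --pt "-0.1 -0.1 2.5" --pt "0 0 2.5" --pt "0 0 1.5" --pt "0 0 0" --pt "0 0 0" --twist '[0,0,0,0,0]'

```text
t: 34.58
tool_pos: [0.5789, -0.0297, 0.0395]
orientation: [2.219, 2.222, 0.001]
force: [0.3, 0.9, -1.0]
opening: 0.0454
gripper_force: 0.0
```

Emit:
apply_moves --pt "0 0 0" --pt "0 0 0" --pt "0 0 0" --pt "0 0 0" --pt "0 0 0" --pt "0 0 0" --twist '[0,0,0,0,0,0]' --gripper 1.5 --squeeze 25

```text
t: 35.33
tool_pos: [0.5782, -0.0298, 0.0388]
orientation: [2.22, 2.222, 0.0]
force: [-1.1, 0.2, 3.0]
opening: 0.0236
gripper_force: 25.0
```

Emit:
apply_moves --pt "0 0 -3" --pt "0 0 -5" --pt "0 0 -5.5" --pt "5 0.3 0" --pt "5 0.3 0" --pt "5 0.3 0" --pt "5 0.3 0" --pt "2.7 0.3 0" --twist '[0,0,0,0,0,0,0,0]'

```text
t: 36.33
tool_pos: [0.5924, 0.1998, 0.1732]
orientation: [-2.218, -2.224, 0.0]
force: [-0.6, -0.5, -0.9]
opening: 0.0234
gripper_force: 25.0
```

Emit:
apply_moves --pt "0 0 0" --pt "0 0 1" --pt "0 0 1" --pt "0 0 0" --pt "0 0 0" --twist '[0,0,0,0,0]'

```text
t: 36.95
tool_pos: [0.5929, 0.1966, 0.1535]
orientation: [-2.221, -2.221, 0.0]
force: [-0.1, -0.0, 0.6]
opening: 0.0235
gripper_force: 25.0
```

Run:
```python
from h import *
go(.5928,.197,.1308)
```

```text
t 36.95 pos [0.5929 0.1966 0.1535] phi 0.01 tilt -1.0 q [0.24 0.25 1.52 0.   1.37 0.24] op 0.0235 F [-0.1 -0.   0.6]
delta cm (before twist) [ 0.04 -0.01  2.27] twist 0.0001 after twist [ 0.04 -0.01  2.27]
```

Emit:
apply_moves --pt "0 0 0.8" --pt "0 0 0.6" --pt "0 0 0.6" --pt "0 0 0" --pt "0 0 0" --twist '[0,0,0,0,0]'

```text
t: 37.58
tool_pos: [0.5929, 0.1973, 0.1337]
orientation: [2.22, 2.223, 0.0]
force: [-0.1, 0.4, -0.5]
opening: 0.0234
gripper_force: 25.0
```

Emit:
apply_moves --pt "0 0 0.3" --pt "0 0 0" --pt "0 0 0" --twist '[0,0,0]'

```text
t: 37.95
tool_pos: [0.593, 0.1973, 0.1308]
orientation: [2.22, 2.222, 0.001]
force: [0.5, 0.2, 0.6]
opening: 0.0237
gripper_force: 25.0
```

Emit:
apply_moves --pt "0 0 0.15" --pt "0 0 0" --pt "0 0 0" --twist '[0,0,0]'

```text
t: 38.33
tool_pos: [0.5933, 0.1974, 0.1308]
orientation: [2.22, 2.222, 0.002]
force: [-3.9, -0.9, 9.9]
opening: 0.0233
gripper_force: 25.0
```

Emit:
apply_moves --pt "0 0 0" --pt "0 0 0" --pt "0 0 0" --pt "0 0 -2" --pt "0 0 -5" --pt "0 0 0" --pt "0 0 0" --twist '[0,0,0,0,0,0,0]' --gripper 4.5

```text
t: 39.2
tool_pos: [0.5931, 0.1973, 0.2]
orientation: [2.22, 2.222, 0.001]
force: [0.1, 1.1, 0.7]
opening: 0.0455
gripper_force: 0.0
```

```bash
python3 look.py|grep -A9 LIDS
python3 - <<'E'
from h import *
go(.5702,-.1326,.1)
E
```

```text
LIDS
(241, 339, 12, 20) [190.7 139.6] 49.2 [191.  138.5] [17.9 47. ] 14.8
(361, 222, 19, 19) [ 458.4 -142.4] 44.4 [ 459.4 -141.9] [41.9 42.2] 90.5
(408, 174, 30, 31) [ 559.2 -266.1] 73.0 [ 559.1 -265.6] [40.7 64.4] 139.9
(353, 171, 27, 27) [ 570.4 -132.5] 64.7 [ 569.9 -132.8] [61.4 62. ] 0.0
(217, 155, 15, 25) [607.2 211.5] 58.4 [607.3 203. ] [33.1 57.6] 1.8
RIMS (z .078/.084/.092/.1)
(171, 219, 27, 29)
(226, 207, 24, 20)
(156, 183, 18, 14)
t 39.25 pos [0.5924 0.1971 0.1987] phi 0.06 tilt -1.0 q [ 0.24  0.22  1.47 -0.    1.45  0.24] op 0.045 F [-0.6 -0.  -0.2]
delta cm (before twist) [-32.97  -2.25   9.88] twist 0.001 after twist [-32.97  -2.21   9.88]
```

Now the wide lid, which has not moved.

Emit:
apply_moves --pt "-5 -0.4 0" --pt "-5 -0.4 0" --pt "-5 -0.4 0" --pt "-5 -0.4 0" --pt "-5 -0.3 0" --pt "-5 -0.3 3" --pt "-3 -0.1 4" --pt "0 0 2.5" --twist '[0,0,0,0,0,0,0,0]'

```text
t: 40.25
tool_pos: [0.5677, -0.1347, 0.1004]
orientation: [-2.221, -2.216, 0.004]
force: [0.1, 1.0, -0.5]
opening: 0.0451
gripper_force: 0.0
```

Emit:
apply_moves --pt "0 0 0" --pt "0 0 0" --twist '[0,0]'

```text
t: 40.5
tool_pos: [0.5704, -0.1325, 0.1046]
orientation: [-2.22, -2.223, 0.0]
force: [-0.4, 0.7, 0.3]
opening: 0.0447
gripper_force: 0.0
```

Run:
```python
from h import *
go(.5702,-.1327,.0395)
```

```text
t 40.5 pos [ 0.5704 -0.1325  0.1046] phi 0.09 tilt -1.0 q [-0.32  0.2   1.67  0.    1.27 -0.32] op 0.0447 F [-0.4  0.7  0.3]
delta cm (before twist) [-0.03 -0.02  6.51] twist 0.0015 after twist [-0.03 -0.02  6.51]
```

Emit:
apply_moves --pt "0 0 2.5" --pt "0 0 2.5" --pt "0 0 1.5" --pt "0 0 0" --pt "0 0 0" --twist '[0,0,0,0,0]'

```text
t: 41.12
tool_pos: [0.571, -0.1328, 0.0402]
orientation: [2.219, 2.222, 0.001]
force: [0.8, -0.2, 0.5]
opening: 0.0449
gripper_force: 0.0
```

Emit:
apply_moves --pt "0 0 0" --pt "0 0 0" --pt "0 0 0" --pt "0 0 0" --pt "0 0 0" --pt "0 0 0" --twist '[0,0,0,0,0,0]' --gripper 1.5 --squeeze 25

```text
t: 41.88
tool_pos: [0.5704, -0.1328, 0.0394]
orientation: [2.22, 2.222, 0.0]
force: [-0.1, 0.5, 3.0]
opening: 0.0239
gripper_force: 25.0
```

Emit:
apply_moves --pt "0 0 -3" --pt "0 0 -5" --pt "0 0 -5.5" --pt "0 0 0" --pt "0 0 0" --twist '[0,0,0,0,0]'

```text
t: 42.5
tool_pos: [0.5698, -0.1327, 0.1733]
orientation: [-2.22, -2.222, 0.001]
force: [-0.8, -0.2, -1.9]
opening: 0.0237
gripper_force: 25.0
```

Run:
```python
from h import *
go(.4503,.266,.145)
```

```text
t 42.5 pos [ 0.5698 -0.1327  0.1733] phi 0.06 tilt -1.0 q [-0.32  0.13  1.61 -0.    1.39 -0.32] op 0.0237 F [-0.8 -0.2 -1.9]
delta cm (before twist) [ 39.88 -11.91   2.85] twist 0.001 after twist [ 39.87 -11.95   2.85]
```

Emit:
apply_moves --pt "5 -1.5 0" --pt "5 -1.5 0" --pt "5 -1.5 0" --pt "5 -1.5 0" --pt "5 -1.5 0" --pt "5 -1.5 0" --pt "5 -1.5 0" --pt "4.9 -1.4 0" --twist '[0,0,0,0,0,0,0,0]'

```text
t: 43.5
tool_pos: [0.4487, 0.267, 0.1714]
orientation: [-2.219, -2.222, 0.006]
force: [1.1, 0.1, 0.6]
opening: 0.0235
gripper_force: 25.0
```

Emit:
apply_moves --pt "0 0 0" --pt "0 0 1.4" --pt "0 0 1.4" --pt "0 0 0" --pt "0 0 0" --twist '[0,0,0,0,0]'

```text
t: 44.12
tool_pos: [0.451, 0.2654, 0.1459]
orientation: [-2.222, -2.221, 0.001]
force: [0.4, -0.7, -0.4]
opening: 0.0236
gripper_force: 25.0
```

Run:
```python
from h import *
go(.4503,.266,.1234)
```

```text
t 44.12 pos [0.451  0.2654 0.1459] phi -0.01 tilt -1.0 q [ 0.43 -0.01  1.81 -0.    1.34  0.43] op 0.0236 F [ 0.4 -0.7 -0.4]
delta cm (before twist) [ 0.06 -0.07  2.25] twist -0.0002 after twist [ 0.06 -0.07  2.25]
```

Emit:
apply_moves --pt "0.05 -0.05 0.8" --pt "0 0 0.6" --pt "0 0 0.5" --pt "0 0 0" --pt "0 0 0" --twist '[0,0,0,0,0]'

```text
t: 44.75
tool_pos: [0.4504, 0.2667, 0.1272]
orientation: [2.22, 2.223, 0.0]
force: [0.1, -0.1, 0.5]
opening: 0.0234
gripper_force: 25.0
```

Emit:
apply_moves --pt "0 0 0.35" --pt "0 0 0.1" --pt "0 0 0" --twist '[0,0,0]'

```text
t: 45.12
tool_pos: [0.4506, 0.2668, 0.1234]
orientation: [2.22, 2.222, 0.001]
force: [-2.6, -0.6, 4.9]
opening: 0.0232
gripper_force: 25.0
```

Emit:
apply_moves --pt "0 0 0" --pt "0 0 0" --pt "0 0 0" --pt "0 0 -2" --pt "0 0 -5" --pt "0 0 0" --pt "0 0 0" --twist '[0,0,0,0,0,0,0]' --gripper 4.5

```text
t: 46.0
tool_pos: [0.4503, 0.2666, 0.1924]
orientation: [2.22, 2.223, 0.0]
force: [-0.2, -0.1, -0.6]
opening: 0.0449
gripper_force: 0.0
```

```bash
python3 look.py|grep -A9 LIDS
python3 - <<'E'
from h import *
go(.4583,-.1427,.1)
E
```

```text
LIDS
(206, 373, 22, 27) [108.2 205.2] 74.5 [108.2 205.2] [47.1 57.7] 1.9
(257, 369, 17, 17) [129.6  96.4] 49.0 [129.6  96.7] [27.1 42.1] 17.7
(361, 222, 19, 19) [ 458.3 -142.5] 44.6 [ 459.4 -141.9] [41.9 42.2] 90.5
(177, 217, 24, 37) [446.3 288.9] 86.1 [446.8 280.8] [53.5 83.6] 2.3
(211, 214, 25, 22) [467.1 200.8] 58.0 [466.4 204.5] [44.3 47.3] 33.3
(425, 187, 31, 31) [ 528.1 -306.7] 74.4 [ 528.1 -307.4] [41.2 64.8] 138.6
(192, 155, 40, 40) [584.3 228.1] 114.3 [588.  231.6] [ 66.  114.3] 133.0
RIMS (z .078/.084/.092/.1)
(226, 207, 24, 20)
t 46.05 pos [0.4497 0.2663 0.1915] phi 0.06 tilt -1.0 q [ 0.44 -0.05  1.77  0.    1.42  0.44] op 0.0449 F [-0.1  1.2 -0.4]
delta cm (before twist) [-40.9    0.83   9.17] twist 0.001 after twist [-40.9    0.87   9.17]
```

The oblong lid was knocked aside and now lies at (0.528, -0.307). Next is the narrow lid, which has not moved.

Emit:
apply_moves --pt "-5 0.1 0" --pt "-5 0.1 0" --pt "-5 0.1 0" --pt "-5 0.1 0" --pt "-5 0.1 0" --pt "-5 0.1 0" --pt "-5 0.1 0" --pt "-5 0.1 3" --twist '[0,0,0,0,0,0,0,0]'

```text
t: 47.05
tool_pos: [0.4595, -0.1354, 0.1632]
orientation: [2.218, 2.221, 0.002]
force: [-0.6, 0.4, -0.6]
opening: 0.0452
gripper_force: 0.0
```

Emit:
apply_moves --pt "-0.9 0 4" --pt "0 0 1.5" --pt "0 0 0" --pt "0 0 0" --twist '[0,0,0,0]'

```text
t: 47.55
tool_pos: [0.4596, -0.1419, 0.1089]
orientation: [2.218, 2.223, 0.001]
force: [0.7, 0.8, 0.7]
opening: 0.0453
gripper_force: 0.0
```

Run:
```python
from h import *
go(.4585,-.1425,.0395)
```

```text
t 47.55 pos [ 0.4596 -0.1419  0.1089] phi 0.13 tilt -1.0 q [-0.41 -0.09  1.96  0.    1.27 -0.41] op 0.0453 F [0.7 0.8 0.7]
delta cm (before twist) [-0.06 -0.12  6.94] twist 0.0023 after twist [-0.06 -0.12  6.94]
```

Emit:
apply_moves --pt "0 -0.1 2.5" --pt "0 0 2.5" --pt "0 0 1.9" --pt "0 0 0" --pt "0 0 0" --twist '[0,0,0,0,0]'

```text
t: 48.18
tool_pos: [0.4588, -0.1425, 0.0403]
orientation: [2.218, 2.222, 0.001]
force: [-0.0, -0.1, -0.3]
opening: 0.0451
gripper_force: 0.1
```

Emit:
apply_moves --pt "0 0 0" --pt "0 0 0" --pt "0 0 0" --pt "0 0 0" --pt "0 0 0" --pt "0 0 0" --twist '[0,0,0,0,0,0]' --gripper 1.5 --squeeze 25

```text
t: 48.92
tool_pos: [0.4582, -0.1426, 0.0392]
orientation: [2.22, 2.222, 0.001]
force: [-0.7, 1.3, 6.8]
opening: 0.0233
gripper_force: 25.0
```

Emit:
apply_moves --pt "0 0 -3" --pt "0 0 -5" --pt "0 0 -5.5" --pt "0 0 0" --pt "0 0 0" --twist '[0,0,0,0,0]'

```text
t: 49.55
tool_pos: [0.4574, -0.1423, 0.1729]
orientation: [-2.22, -2.222, 0.0]
force: [-0.4, 0.5, -1.1]
opening: 0.0233
gripper_force: 25.0
```

Run:
```python
from h import *
go(.4875,.1598,.145)
```

```text
t 49.55 pos [ 0.4574 -0.1423  0.1729] phi 0.05 tilt -1.0 q [-0.41 -0.16  1.9  -0.    1.4  -0.41] op 0.0233 F [-0.4  0.5 -1.1]
delta cm (before twist) [30.21  3.04  2.8 ] twist 0.0009 after twist [30.21  3.01  2.8 ]
```

Emit:
apply_moves --pt "5 0.5 0" --pt "5 0.5 0" --pt "5 0.5 0" --pt "5 0.5 0" --pt "5 0.5 0" --pt "5.2 0.4 0" --pt "0 0 0" --twist '[0,0,0,0,0,0,0]'

```text
t: 50.42
tool_pos: [0.4846, 0.1625, 0.1709]
orientation: [-2.213, -2.225, 0.005]
force: [-0.2, -0.0, -0.1]
opening: 0.0234
gripper_force: 25.0
```

Emit:
apply_moves --pt "0 0 1.5" --pt "0 0 1.5" --pt "0 0 0" --pt "0 0 0" --twist '[0,0,0,0]'

```text
t: 50.92
tool_pos: [0.4864, 0.1589, 0.1434]
orientation: [-2.222, -2.221, 0.001]
force: [0.3, -0.4, 0.1]
opening: 0.0231
gripper_force: 25.0
```

Run:
```python
from h import *
go(.4875,.1598,.1172)
```

```text
t 50.92 pos [0.4864 0.1589 0.1434] phi -0.01 tilt -1.0 q [ 0.22 -0.04  1.85 -0.    1.33  0.22] op 0.0231 F [ 0.3 -0.4  0.1]
delta cm (before twist) [0.09 0.11 2.62] twist -0.0003 after twist [0.09 0.11 2.62]
```

Emit:
apply_moves --pt "0 0.1 1" --pt "0 0 0.8" --pt "0 0 0.4" --pt "0 0 0" --pt "0 0 0" --twist '[0,0,0,0,0]'

```text
t: 51.55
tool_pos: [0.4876, 0.1597, 0.1218]
orientation: [2.22, 2.223, 0.0]
force: [0.2, 0.7, -0.0]
opening: 0.0238
gripper_force: 25.0
```

Emit:
apply_moves --pt "0 0 0.35" --pt "0 0 0.1" --pt "0 0 0" --twist '[0,0,0]'

```text
t: 51.92
tool_pos: [0.4875, 0.1597, 0.1172]
orientation: [2.22, 2.223, 0.0]
force: [-0.6, 0.4, 0.4]
opening: 0.0236
gripper_force: 25.0
```

Emit:
apply_moves --pt "0 0 0.12" --pt "0 0 0" --twist '[0,0]'

```text
t: 52.18
tool_pos: [0.4879, 0.1598, 0.1172]
orientation: [2.22, 2.222, 0.001]
force: [-3.2, -0.7, 9.6]
opening: 0.0228
gripper_force: 25.0
```

Emit:
apply_moves --pt "0 0 0" --pt "0 0 0" --pt "0 0 0" --pt "0 0 -2" --pt "0 0 -5" --pt "0 0 0" --pt "0 0 0" --twist '[0,0,0,0,0,0,0]' --gripper 4.0

```text
t: 53.05
tool_pos: [0.4871, 0.1596, 0.1853]
orientation: [-2.22, -2.222, 0.001]
force: [0.4, -0.1, -0.4]
opening: 0.04
gripper_force: 0.0
```

```bash
python3 look.py|grep ' -[23]'
python3 - <<'E'
from h import *
go(.5281,-.307,.12,48.6)
c=cam('top');cv2.imwrite('pics/t6.png',cv2.resize(cv2.cvtColor(c['frame'],cv2.COLOR_RGB2BGR)[150:250,390:490],None,fx=5,fy=5,interpolation=cv2.INTER_CUBIC))
E
```

```text
(426, 187, 29, 31) [ 529.  -306.9] 72.6 [ 528.1 -307.3] [41.2 65. ] 138.4
t 53.1 pos [0.4866 0.1595 0.1845] phi 0.06 tilt -1.0 q [ 0.22 -0.07  1.8   0.    1.41  0.22] op 0.0403 F [-0.5 -0.1 -0.5]
delta cm (before twist) [-46.65   4.12   6.46] twist -0.8473 after twist [-33.97 -32.23   6.46]
```

View pics/t6.png

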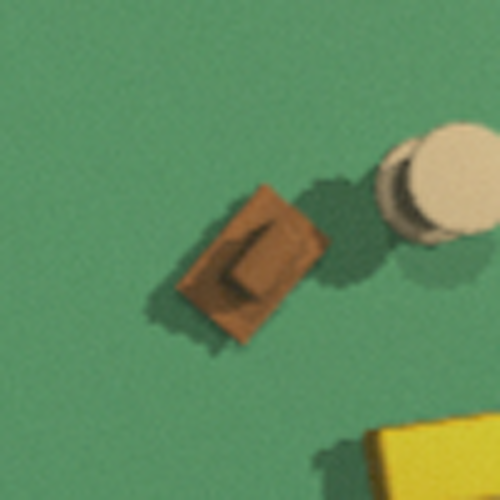

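Emit:
apply_moves --pt "-5 0.4 0" --pt "-5 0.4 0" --pt "-5 0.4 0" --pt "-5 0.4 0" --pt "-5 0.4 0" --pt "-5 0.4 0" --pt "-5 0.4 0" --pt "-5 0.4 0" --twist '[0,0,0,0,0,0,0,0]'

```text
t: 54.15
tool_pos: [0.5189, -0.2415, 0.1841]
orientation: [-2.219, -2.221, 0.001]
force: [0.4, -0.3, -0.2]
opening: 0.04
gripper_force: 0.0
```

Emit:
apply_moves --pt "-5 0.5 0" --pt "-1.6 0.4 0" --pt "0 0 1" --pt "0 0 2" --pt "0 0 2" --pt "0 0 1.5" --pt "0 0 0" --pt "0 0 0" --twist '[0,0,-0.17,-0.17,-0.17,-0.17,-0.168,0]'

```text
t: 55.15
tool_pos: [0.5284, -0.3051, 0.1196]
orientation: [-1.109, -2.937, -0.001]
force: [-0.5, 0.2, 0.1]
opening: 0.0398
gripper_force: 0.0
```

Run:
```python
from h import *
go(.5282,-.3071,.0395,48.6)
```

```text
t 55.15 pos [ 0.5284 -0.3051  0.1196] phi 48.62 tilt -1.0 q [-0.61  0.25  1.59  0.    1.31 -1.46] op 0.0398 F [-0.5  0.2  0.1]
delta cm (before twist) [-0.14 -0.17  8.01] twist 0.0004 after twist [-0.14 -0.17  8.01]
```

Emit:
apply_moves --pt "-0.1 -0.1 3" --pt "0 0 2.5" --pt "0 0 1.5" --pt "0 0 1" --pt "0 0 0" --pt "0 0 0" --twist '[0,0,0,0,0,0]'

```text
t: 55.9
tool_pos: [0.5296, -0.3081, 0.042]
orientation: [1.109, 2.938, -0.001]
force: [-0.1, -0.7, 0.5]
opening: 0.0397
gripper_force: 0.0
```

Emit:
apply_moves --pt "0 0 0" --pt "0 0 0" --pt "0 0 0" --pt "0 0 0" --pt "0 0 0" --pt "0 0 0" --twist '[0,0,0,0,0,0]' --gripper 1.0 --squeeze 25

```text
t: 56.65
tool_pos: [0.5292, -0.3079, 0.0414]
orientation: [1.109, 2.939, -0.0]
force: [-1.2, -0.1, 5.5]
opening: 0.0199
gripper_force: 25.0
```

Emit:
apply_moves --pt "0 0 -3" --pt "0 0 -5" --pt "0 0 -5.5" --pt "0 0 0" --pt "0 0 0" --twist '[0,0,0,0,0]'

```text
t: 57.28
tool_pos: [0.5287, -0.3075, 0.1752]
orientation: [-1.109, -2.939, -0.0]
force: [-1.3, 0.3, -1.1]
opening: 0.0199
gripper_force: 25.0
```

Run:
```python
from h import *
go(.5566,.3024,.175,18.8)
```

```text
t 57.27 pos [ 0.5287 -0.3075  0.1752] phi 48.64 tilt -1.0 q [-0.61  0.2   1.53  0.    1.41 -1.46] op 0.0199 F [-1.3  0.3 -1.1]
delta cm (before twist) [38.21 47.62  0.05] twist 0.5208 after twist [5.684e+01 2.230e+01 5.000e-02]
```

Emit:
apply_moves --pt "0 0 -3" --pt "3.2 4 0" --pt "3.2 4 0" --pt "3.2 4 0" --pt "3.2 4 0" --pt "3.2 4 0" --pt "3.2 4 0" --pt "3.2 4 0" --twist '[0,0,0,0,0,0,0,0]'

```text
t: 58.28
tool_pos: [0.5443, 0.0521, 0.2032]
orientation: [-1.108, -2.935, 0.002]
force: [0.1, -0.7, -0.6]
opening: 0.0197
gripper_force: 25.0
```

Emit:
apply_moves --pt "3.2 4 0" --pt "3.2 4 0" --pt "3.2 4 0" --pt "3.2 4 0" --pt "2.9 3.6 0" --pt "0 0 0" --pt "0 0 0" --twist '[0,0.12,0,0,0,0,0]'

```text
t: 59.15
tool_pos: [0.5742, 0.2987, 0.2034]
orientation: [-1.282, -2.866, 0.005]
force: [-0.6, -0.7, 0.4]
opening: 0.0202
gripper_force: 25.0
```

Run:
```python
from h import *
go(.5568,.3018,.175,18.8)
```

```text
t 59.15 pos [0.5742 0.2987 0.2034] phi 41.8 tilt -0.99999 q [ 0.4   0.28  1.39 -0.    1.47 -0.33] op 0.0202 F [-0.6 -0.7  0.4]
delta cm (before twist) [ 1.39 -1.08  2.85] twist 0.4014 after twist [ 0.85 -1.54  2.85]
```

Emit:
apply_moves --pt "0 0 0" --pt "0 0 0" --pt "0 0 0" --pt "0.85 -1.5 0" --pt "0 0 2" --pt "0 0 1.5" --pt "0 0 0" --pt "0 0 0" --twist '[0.134,0.134,0.134,0,0,0,0,0]'

```text
t: 60.15
tool_pos: [0.5585, 0.3024, 0.1706]
orientation: [-1.83, -2.553, 0.001]
force: [0.1, 0.4, -0.7]
opening: 0.0202
gripper_force: 25.0
```

Run:
```python
from h import *
go(.5568,.3018,.1254,18.8)
```

```text
t 60.15 pos [0.5585 0.3024 0.1706] phi 18.72 tilt -1.0 q [ 0.42  0.27  1.47 -0.    1.41  0.09] op 0.0202 F [ 0.1  0.4 -0.7]
delta cm (before twist) [ 0.   -0.18  4.52] twist -0.0014 after twist [ 0.   -0.18  4.52]
```

Emit:
apply_moves --pt "0 -0.12 1.2" --pt "0 0 1" --pt "0 0 0.8" --pt "0 0 0" --pt "0 0 0" --twist '[0,0,0,0,0]'

```text
t: 60.78
tool_pos: [0.5573, 0.3023, 0.1412]
orientation: [1.83, 2.553, 0.0]
force: [-0.2, 0.6, -0.3]
opening: 0.0197
gripper_force: 25.0
```

Run:
```python
from h import *
go(.5568,.3018,.1254,18.8)
```

```text
t 60.77 pos [0.5573 0.3023 0.1412] phi 18.74 tilt -1.0 q [ 0.42  0.29  1.5  -0.    1.36  0.09] op 0.0197 F [-0.2  0.6 -0.3]
delta cm (before twist) [-0.04 -0.06  1.58] twist -0.0011 after twist [-0.04 -0.06  1.58]
```

Emit:
apply_moves --pt "0 -0.05 0.6" --pt "0 0 0.5" --pt "0 0 0" --pt "0 0 0" --twist '[0,0,0,0]'

```text
t: 61.28
tool_pos: [0.5567, 0.3021, 0.1299]
orientation: [-1.83, -2.553, 0.0]
force: [-0.5, 0.2, -0.4]
opening: 0.02
gripper_force: 25.0
```

Emit:
apply_moves --pt "0 0 0.4" --pt "0 0 0.2" --pt "0 0 0" --twist '[0,0,0]'

```text
t: 61.65
tool_pos: [0.5571, 0.3023, 0.1254]
orientation: [1.83, 2.553, 0.002]
force: [-2.9, -0.4, 8.2]
opening: 0.0199
gripper_force: 25.0
```

Seated at the expected height with 8 N upward. I'll release, back off and take a final look.

Emit:
apply_moves --pt "0 0 0" --pt "0 0 0" --pt "0 0 0" --pt "0 0 -2" --pt "0 0 -5" --pt "0 0 -3" --pt "0 0 0" --twist '[0,0,0,0,0,0,0]' --gripper 4.0

```text
t: 62.52
tool_pos: [0.5588, 0.3031, 0.2295]
orientation: [1.828, 2.55, 0.011]
force: [0.2, 0.2, 1.1]
opening: 0.0398
gripper_force: 0.0
```

Emit:
apply_moves --pt "-5 0 0" --pt "-5 0 0" --pt "-5 0 0" --pt "-5 0 0" --pt "-5 0 0" --pt "-5 0 0" --pt "-5 0 0" --pt "0 0 0" --twist '[0,0,0,0,0,0,0,0]'

```text
t: 63.52
tool_pos: [0.6691, -0.0331, 0.2227]
orientation: [-1.835, -2.549, 0.002]
force: [-0.5, 0.6, -0.2]
opening: 0.0401
gripper_force: 0.0
```

Run:
```python
from h import *
a=[cv2.cvtColor(cam(n)['frame'],cv2.COLOR_RGB2BGR) for n in('top','side')]
f=lambda i,y,x:cv2.resize(i[y:y+140,x:x+140],(400,400),interpolation=cv2.INTER_CUBIC)
cv2.imwrite('pics/end.png',np.hstack([f(a[0],135,135),f(a[1],215,255)]))
go(0.5,0,.2)
c=cam('top')
for n,z,x,y in(('M',.105,.5928,.197),('N',.091,.4875,.1598),('W',.097,.4503,.266),('O',.097,.5566,.3024)):
    p=proj(c,[x,y,z]);m=lids(c);l=cv2.connectedComponents(m.astype(np.uint8))[1]
    v=l[int(p[1])-3:int(p[1])+4,int(p[0])-3:int(p[0])+4];v=np.bincount(v[v>0]).argmax() if (v>0).any() else 0
    for k in blobs(l==v,50)[:1]:print(n,[x*1000,y*1000],*shape(c,k,z))
```

```text
t 63.62 pos [ 0.6686 -0.0296  0.223 ] phi 18.66 tilt -1.0 q [-0.12  0.33  1.3   0.    1.52 -0.45] op 0.0398 F [-0.2 -0.3 -0.1]
delta cm (before twist) [  8.2  -15.03   2.33] twist 0.3257 after twist [  2.96 -16.86   2.33]
M [592.8, 197.0] [519.6 234.9] 266.2 [526.  231.4] [189.8 211.1] 113.4
N [487.5, 159.8] [520.8 238.3] 270.0 [527.3 234.8] [192.5 214.1] 113.4
W [450.29999999999995, 266.0] [520.3 236.8] 268.4 [526.8 233.4] [191.4 212.8] 113.4
O [556.6, 302.4] [520.3 236.8] 268.4 [526.8 233.4] [191.4 212.8] 113.4
```

View pics/end.png

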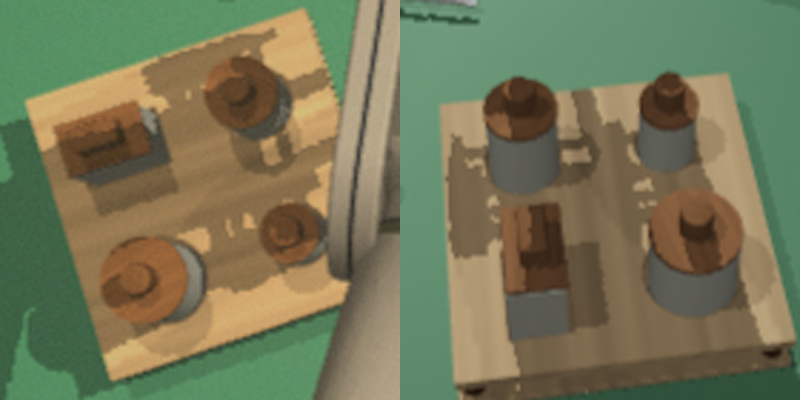

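All four pots are in the rack with their lids seated level, and the arm is clear.

```bash
python3 -c "
from plant import robot
print(robot.close_job())"
```

```text
the job is handed in; nothing more can be done
None
```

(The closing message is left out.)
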